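# Batch the aluminium bar blanks through the tipping bucket

## Robot

A 6-joint arm with a two-finger parallel gripper is mounted at the origin on the work surface. World frame = base frame: x ahead of the robot, y to its left, z up, the work surface at z = 0. Lengths are in m, angles in rad, forces in N, time in s.
With the tool pointing down it reaches from about 0.375 to 0.975 m from the base axis. Payload 3.8 kg.
Tool frame: the origin (TCP) lies at the very end of the fingers, on their centre line; the grasp point (between the pads) lies 19 mm behind it; z points along the fingers, y is the line along which they close (so a half turn about z gives the same grasp; the last joint's range is limited). The gripper opens to 85 mm and grips with 20 to 120 N. Pads are 22 mm wide; open, the fingers measure 114 mm over their backs; the gripper's body (76 mm by 85 mm) begins 54 mm behind the grasp point. The pads swing forward as they close: fully open they stand 13 mm farther back than shut.
Start: joints at [1.078, 0.264, 1.604, -0, 1.274, -0.037], TCP at [0.297, 0.606, 0.231] pointing down, gripper open.
Joint ranges: [-2.63, 2.63], [-0.94, 2.18], [0.31, 2.57], [-1.31, 4.45], [0, 2.66], [-2.55, 2.55]. Speed limits (rad/s): [2.57, 2.57, 3.14, 3.14, 3.14, 3.14].

## Interface

Orientations are given as a rotation vector (axis times angle).
In Python, from workcell import read_state, read_camera, calibration, finish_job gives the robot as it stands.
- The arm moves only by the tool step_arm, never from a script. Its argument "commands" is a list of rows, each an object of numbers: "fingers": the gripper's target within -1 to 1 (shut at 1, half-way at 0, fully open at -1); "dx", "dy", "dz": the shift along the tool's x, y, z in m; "roll": the turn about the tool's z in degrees. In form: [{"fingers": .., "dx": .., "dy": .., "dz": .., "roll": ..}, ...]. A call has 1 to 8 rows; each row is the pose to reach, as a shift and turn from the pose commanded when the call began, along the tool's axes at that moment; what a row does not reach only later rows make up. A row lasts 1/8 s, in which the tool goes at most 62.5 mm and 10.7 degrees, less where a joint would pass 70% of its speed; a pose out of reach is approached as far as the arm can. A call with a gripper value outside its range is refused whole. The fingers move at their own pace and stop on an object; "squeeze" is the grip in N (left out, the last holds). Time passes only in rows, so rows that repeat a pose let the fingers close. It gives the time, the measured TCP pose, the force, the opening and the grip force at its end, in the units of the state.
- read_state(): the state, without advancing time (a new reading comes with each control period).
- read_camera(name): name is "scene" or "top"; returns (picture, depth): 400x640x3 uint8, blue, green, red; 400x640 float32, m along the optical axis (not along the pixel's ray), 0 where there is no reading.
- calibration(name): a dict with "intrinsics" (3x3 intrinsics, pixels), "k1" (the pictures are not rectified: a ray, as slopes to the right and down, at radius r is drawn at 1 + k1 r^2 times it, then the intrinsics apply), "world_to_cam" (4x4, takes a point from world to camera coordinates). Camera axes: x right, y up, looking along -z (the intrinsics and any distortion apply to the point x, -y, -z); pixel columns grow to the right and rows downward; lengths in m; the calibration is good to about 2 mm. A picture is of the moment at which its call begins. calibration takes no time and is no camera call.
- finish_job(): hands the job in; it is judged then, once.
The state is a dict: "time": time; "q": joint angles; "joint_vel": joint speeds; "joint_torque": joint torques, N m; "tool_pos": TCP position; "tcp_rot": TCP orientation; "wrist_force": force on the tool from outside, world axes, zero at the start; "torque": the same for the moment, N m; "width": opening from 0.0 (shut) to 1.0 (fully open); "grip_force": force on a finger pad.
Only numpy, scipy, OpenCV 4.12 (cv2) and the standard library are available. Lean on these libraries where they do the work, as an engineer would, in place of code of your own. Each camera call takes 0.05 s, during which the arm holds its last target. There are 200 camera calls.

## Task

Run one batch through the tipper: take the carrier off its wooden board and balance it squarely on the raised narrow rest in front of the bucket, and load every aluminium bar blank lying on the bench into the bucket. Only when the carrier is standing there and the bucket holds all of them, push the bucket over past its latch so that the whole batch slides into the carrier, and let the bucket swing fully back. Then carry the filled carrier back and stand it wholly on its board, all the blanks inside, without disturbing the jar, hammer and cup.

Things in the scene. Friction and masses are not known exactly. Their poses are not given: they have to be found in the camera images.
- tipper: fixed grey stand, base plate 150 x 280 x 8 mm; origin on the bench right under the bucket's pivot. The pivot runs along the stand's x axis, 150 mm above the bench, between two side plates (outer faces at x = -66 and 75 mm, tops at 158 mm, y -9 to 25 mm). The bucket dumps towards the stand's -y, where the carrier's rest is. Turned up to 0.2 rad from the robot's axes
- rest_top (a point): centre of the top face of the narrow rest, a dark steel bar fixed on the stand, 44 mm wide (stand x), 130 mm long (stand y), its top 50 mm above the bench; 105 mm from the pivot towards the stand's -y; same axes as the stand
- bucket (a joint): bucket angle, rad: 0 = level (home), 1.25 = fully tipped to the stand's -y (positive about the stand's x). A spring pulls it home with 0.2 Nm (0.33 Nm when tipped); a spring latch adds some 0.3 Nm up to 0.3 rad and the load its weight, so 10 to 20 N on the rod starts it. Beyond, it must still be held over against the spring; let go, it swings home by itself. Blanks slide out at 1.0 rad or more
- bucket_floor (a point): centre of the steel bucket's floor (upper face), 14 mm above and 36 mm behind (+y) the pivot when level; turns with the bucket, axes as the stand's when level. Inside 96 mm wide (x), 96 mm long (y); open at the front (-y) and top; rear wall 43 mm tall, inner face 48 mm behind this point; side walls 3 mm, 43 mm tall in the rear two thirds, 20 mm in front
- push_rod (a point): point on the push rod, a dark round bar 12 mm thick sticking out of the bucket's side towards the robot (stand -x): the point is 90 mm from the bucket's middle, the rod's end 115 mm; free to push or hook from above beyond 70 mm. Turns with the bucket: level, it is 58 mm behind (+y) and 50 mm above the pivot. Push it to the stand's -y, following its 77 mm arc about the pivot
- carrier: loose white plastic open box 120 mm (x) x 170 mm (y) x 45 mm tall, 3 mm walls, 300 g, with a dark rigid carrying handle arched across its middle; origin at the centre of its underside. Starts on the board
- carrier_bail (a point): middle of the carrying handle's flat bar, 96 mm above the carrier's underside; the bar runs along the carrier's x, 128 mm long, 12 mm thick along the carrier's y (pinch across this), 14 mm tall
- board: fixed plywood board 190 mm (x) x 200 mm (y) x 12 mm thick, the carrier's place; origin at the centre of its underside, on the bench
- blank1: solid aluminium bar blank, 80 mm (x) x 20 mm (y) x 16 mm (z), 70 g, rounded edges, a dark hole near each end; origin at its centre. Lies on the bench at the robot's left. Between two and four are present
- blank2: solid aluminium bar blank, 80 mm (x) x 20 mm (y) x 16 mm (z), 70 g, rounded edges, a dark hole near each end; origin at its centre. Lies on the bench at the robot's left. Between two and four are present
- blank3: solid aluminium bar blank, 80 mm (x) x 20 mm (y) x 16 mm (z), 70 g, rounded edges, a dark hole near each end; origin at its centre. Lies on the bench at the robot's left. Between two and four are present
- blank4: solid aluminium bar blank, 80 mm (x) x 20 mm (y) x 16 mm (z), 70 g, rounded edges, a dark hole near each end; origin at its centre. Lies on the bench at the robot's left. Between two and four are present
- jar: a closed jar 68 mm across and 85 mm tall with a blue lid, beyond the work, to be left alone; origin in the middle of its underside
- hammer: a hammer 240 mm long lying on the bench, beyond the work, to be left alone; origin on its underside
- mug: a white cup 76 mm across and 90 mm tall, beyond the work, to be left alone; origin in the middle of its underside
Not all that is in view belongs to the job. Of the things like the carrier, leave any that is green or red; of the rest the larger one is meant.

How it is judged:
On the way, in this order (a step that is already met when the one before it is completed fails the run):
1. the carrier stands level on the narrow rest, squarely (within 22 mm across and 25 mm along), and every blank is in the level bucket (x of carrier in the frame of rest_top between -0.022 and 0.022 m and y of carrier in the frame of rest_top between -0.025 and 0.025 m and z of carrier in the frame of rest_top between -0.004 and 0.006 m and angle between carrier's own z axis and vertical below 0.08 rad and angle between the y axis of carrier and the y axis of rest_top, either way round below 0.25 rad and value of joint bucket below 0.08 rad and x of blank1 in the frame of bucket_floor between -0.052 and 0.052 m and y of blank1 in the frame of bucket_floor between -0.055 and 0.055 m and z of blank1 in the frame of bucket_floor between -0.005 and 0.06 m and x of blank2 in the frame of bucket_floor between -0.052 and 0.052 m and y of blank2 in the frame of bucket_floor between -0.055 and 0.055 m and z of blank2 in the frame of bucket_floor between -0.005 and 0.06 m and x of blank3 in the frame of bucket_floor between -0.052 and 0.052 m and y of blank3 in the frame of bucket_floor between -0.055 and 0.055 m and z of blank3 in the frame of bucket_floor between -0.005 and 0.06 m and x of blank4 in the frame of bucket_floor between -0.052 and 0.052 m and y of blank4 in the frame of bucket_floor between -0.055 and 0.055 m and z of blank4 in the frame of bucket_floor between -0.005 and 0.06 m), for 0.2 s.
2. the bucket is tipped past its latch (over 1.0 rad) while the carrier stands on the rest (x of carrier in the frame of rest_top between -0.022 and 0.022 m and y of carrier in the frame of rest_top between -0.025 and 0.025 m and z of carrier in the frame of rest_top between -0.004 and 0.006 m and angle between carrier's own z axis and vertical below 0.08 rad and angle between the y axis of carrier and the y axis of rest_top, either way round below 0.25 rad and value of joint bucket above 1 rad), for 0.2 s.
3. the bucket is home again and every blank is in the carrier (value of joint bucket below 0.08 rad and x of blank1 in the frame of carrier between -0.06 and 0.06 m and y of blank1 in the frame of carrier between -0.085 and 0.085 m and z of blank1 in the frame of carrier between 0 and 0.055 m and x of blank2 in the frame of carrier between -0.06 and 0.06 m and y of blank2 in the frame of carrier between -0.085 and 0.085 m and z of blank2 in the frame of carrier between 0 and 0.055 m and x of blank3 in the frame of carrier between -0.06 and 0.06 m and y of blank3 in the frame of carrier between -0.085 and 0.085 m and z of blank3 in the frame of carrier between 0 and 0.055 m and x of blank4 in the frame of carrier between -0.06 and 0.06 m and y of blank4 in the frame of carrier between -0.085 and 0.085 m and z of blank4 in the frame of carrier between 0 and 0.055 m), for 0.2 s.
At the end, for the whole second after the job is handed in: The carrier stands flat and at rest on the board (its middle within 45 mm of the board's middle along each board axis), every blank lies inside it, and the bucket is home (under 0.08 rad) (all of step 3 and x of carrier in the frame of board between -0.045 and 0.045 m and y of carrier in the frame of board between -0.045 and 0.045 m and z of carrier in the frame of board between 0.008 and 0.018 m and angle between carrier's own z axis and vertical below 0.08 rad and linear speed of carrier below 0.03 m/s); the robot touches nothing.
It fails at once if the jar is pushed more than 30 mm (distance of jar from where it was at the start of the episode above 0.03 m).
It fails at once if the hammer is pushed more than 30 mm (distance of hammer from where it was at the start of the episode above 0.03 m).
It fails at once if the mug is pushed more than 30 mm (distance of mug from where it was at the start of the episode above 0.03 m).
Of blank1, blank2, blank3, blank4 only 2 to 4 are there at a start; the rules pass over those that are not, and their reading is None.
At some moment in a run one of blank1, blank2, blank3, blank4 may be knocked a few centimetres aside while the robot is not near it.
It also fails if it takes over 208 s, if anything falls off the work surface, if the arm or the gripper's body presses on something with over 40 N, if the wrist force passes 120 N, or if a joint passes its speed limit or range.

## Working session

There is one attempt and no reset: what is moved stays moved. The work goes in short steps, Python scripts to look and compute and a tool call to move; the robot and the scene stay as the last step left them, time stands still between calls to the robot, and variables do not carry over. Pictures are saved under pics/ and viewed, at most 15 in all, crops included, and the job is handed in when it is done.

Besides the shell and the picture viewer there is one more tool, called after ">>>" as name(argument=value, ...) on one line, values as JSON. step_arm: Moves the arm, as the interface text tells. Its arguments: {"type":"object","properties":{"commands":{"type":"array","items":{"type":"object","properties":{"fingers":{"type":"number"},"dx":{"type":"number"},"dy":{"type":"number"},"dz":{"type":"number"},"roll":{"type":"number"}}}},"squeeze":{"type":"number"}},"required":["commands"]}

```bash
ls; mkdir -p pics; cat > h.py <<'E'
import numpy as np, cv2
from workcell import *
def snap(n,save=None):
    im,d=read_camera(n); np.savez('/tmp/%s.npz'%n,im=im,d=d)
    if save: cv2.imwrite('pics/'+save,im)
    return im,d
def pts(n,d):
    """world xyz for every pixel by depth"""
    c=calibration(n);K=np.array(c['intrinsics']);h,w=d.shape
    u,v=np.meshgrid(np.arange(w),np.arange(h))
    s=rays(n,np.stack([u,v],-1).reshape(-1,2).astype(float)).reshape(h,w,2)
    P=np.stack([s[...,0]*d,-s[...,1]*d,-d,np.ones_like(d)],-1)
    return (P@np.linalg.inv(np.array(c['world_to_cam'])).T)[...,:3]
def rays(n,uv):
    c=calibration(n);K=np.array(c['intrinsics']);k=c['k1']
    return cv2.undistortPoints(np.asarray(uv,float).reshape(-1,1,2),K,np.array([k,0,0,0.])).reshape(-1,2)
def onplane(n,uv,z):
    c=calibration(n);M=np.linalg.inv(np.array(c['world_to_cam']))
    s=rays(n,uv);D=np.c_[s[:,0],-s[:,1],-np.ones(len(s))]@M[:3,:3].T;o=M[:3,3]
    return o+D*((z-o[2])/D[:,2])[:,None]
def proj(n,P):
    c=calibration(n);K=np.array(c['intrinsics'])
    p=np.c_[np.atleast_2d(P),np.ones(len(np.atleast_2d(P)))]@np.array(c['world_to_cam']).T
    s=np.c_[p[:,0]/-p[:,2],-p[:,1]/-p[:,2]];s*=1+c['k1']*(s**2).sum(1)[:,None]
    return s@K[:2,:2].T+K[:2,2]
E
python3 - <<'E'
from h import *
for n in('scene','top'):
    snap(n,n+'1.png');c=calibration(n);print(n,c['k1'],np.linalg.inv(np.array(c['world_to_cam'])).round(3).tolist(),c['intrinsics'])
s=read_state();print({k:np.round(v,3).tolist() for k,v in s.items()})
E
```

```text
pics
scene -0.13953144615926638 [[0.782, -0.355, 0.511, 1.266], [0.622, 0.424, -0.658, -1.037], [0.017, 0.833, 0.553, 0.934], [0.0, 0.0, 0.0, 1.0]] [[477.58815498   0.         314.94896613]
 [  0.         477.58815498 192.64063846]
 [  0.           0.           1.        ]]
top -0.07617970756623577 [[0.011, 0.999, -0.053, 0.451], [-1.0, 0.011, -0.004, -0.114], [-0.003, 0.053, 0.999, 1.46], [0.0, 0.0, 0.0, 1.0]] [[478.53896909   0.         317.22212386]
 [  0.         478.53896909 197.60829816]
 [  0.           0.           1.        ]]
{'time': 0.1, 'q': [1.078, 0.265, 1.605, -0.0, 1.274, -0.037], 'joint_vel': [-0.0, -0.002, -0.004, 0.001, -0.0, -0.001], 'joint_torque': [0.001, -51.67, -36.859, 0.0, 0.006, -0.0], 'tool_pos': [0.297, 0.605, 0.23], 'tcp_rot': [-0.71, -3.06, 0.003], 'wrist_force': [0.095, -0.097, -0.194], 'torque': [-0.006, 0.035, 0.004], 'grip_force': 0.0, 'width': 1.001}
```

View pics/scene1.png

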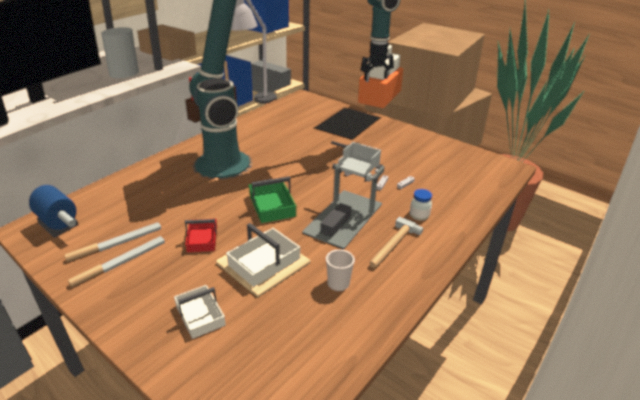

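View pics/top1.png

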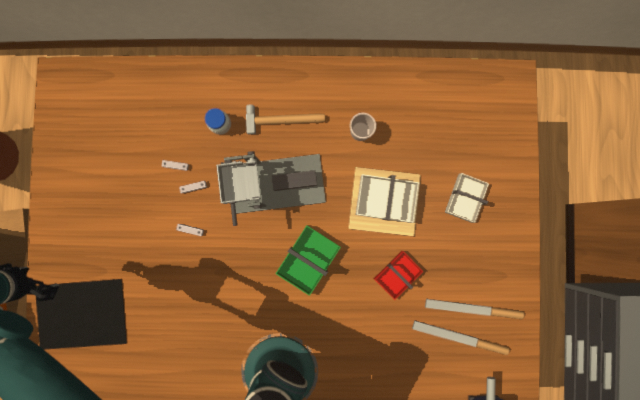

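```bash
python3 - <<'E'
from h import *
f=np.load('/tmp/top.npz');im,d=f['im'],f['d'];P=pts('top',d);np.save('/tmp/P.npy',P)
hsv=cv2.cvtColor(im,cv2.COLOR_BGR2HSV)
cv2.imwrite('pics/crop1.png',cv2.resize(im[145:245,160:425],None,fx=3,fy=3,interpolation=cv2.INTER_CUBIC))
def rect(name,m,z):
    m=m.astype(np.uint8)
    n,l,st,_=cv2.connectedComponentsWithStats(m)
    for i in range(1,n):
        if st[i,4]<25: continue
        v,u=np.nonzero(l==i);w=onplane('top',np.c_[u,v],z)[:,:2]
        (c,s,a)=cv2.minAreaRect((w*1000).astype(np.float32));print(name,st[i,4],np.round(c),np.round(s),round(a,1),'px',u.mean().round(),v.mean().round(),'meanxy',(w.mean(0)*1000).round(1),'medz',np.median(P[l==i][:,2]).round(3))
roi=np.zeros(d.shape,bool);roi[140:260,150:430]=1
s,v,hh=hsv[...,1],hsv[...,2],hsv[...,0]
Z=P[...,2]
rl=roi.copy();rl[:,218:]=0
rect('blank',rl&(s<90)&(v>110),.016)
rr=roi.copy();rr[:,:345]=0
rect('board',rr&((Z>.006)),.012)
rect('carrierwhite',rr&(s<70)&(v>100),.057)
rect('bail',rr&(Z>.08),.12)
rt=roi.copy();rt[:,335:]=0;rt[:,:210]=0
rect('plate',rt&(Z>.004)&(Z<.03)&(s<110),.008)
rect('rest',rt&(Z>.04)&(Z<.07),.05)
rect('high',rt&(Z>.185),.205)
rect('mid',rt&(Z>.13)&(Z<.185),.16)
E
```

```text
blank 170 [623. 330.] [80. 20.] 82.4 px 174.0 165.0 meanxy [622.7 329.7] medz 0.017
blank 182 [556. 271.] [21. 80.] 14.5 px 193.0 187.0 meanxy [556.4 271.2] medz 0.016
blank 173 [426. 278.] [80. 20.] 77.0 px 189.0 229.0 meanxy [426.2 277.9] medz 0.017
board 4031 [ 520. -312.] [200. 193.] 83.6 px 384.0 201.0 meanxy [ 519.  -311.3] medz 0.015
board 48 [ 356. -365.] [24. 52.] 0.4 px 401.0 255.0 meanxy [ 355.  -363.2] medz 0.027
carrierwhite 2136 [ 526. -313.] [168. 120.] 82.4 px 386.0 199.0 meanxy [ 523.5 -312.1] medz 0.016
bail 226 [ 525. -314.] [ 17. 128.] 82.1 px 390.0 197.0 meanxy [ 525.4 -314.4] medz 0.114
plate 2431 [570.  13.] [149. 274.] 7.9 px 286.0 184.0 meanxy [568.1 -13.3] medz 0.009
rest 655 [577. -40.] [ 45. 130.] 7.7 px 294.0 180.0 meanxy [577.1 -39.9] medz 0.05
rest 41 [412. -60.] [24. 84.] 39.9 px 302.0 235.0 meanxy [414.4 -64.1] medz 0.045
high 336 [527. 109.] [169.  80.] 7.9 px 229.0 192.0 meanxy [530.2 124.8] medz 0.205
mid 1600 [563. 104.] [158. 103.] 7.4 px 241.0 180.0 meanxy [566.5 100.6] medz 0.164
```

View pics/crop1.png

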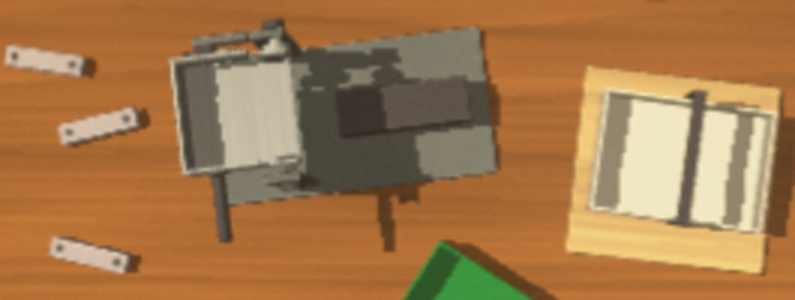

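```bash
cat > plan.py <<'E'
from h import *
from scipy.spatial.transform import Rotation as R
def plan(*W, start=None):
    """waypoints (x,y,z in mm, world angle of tool y in deg); prints deltas in chain"""
    if start is None:
        s=read_state();M=R.from_rotvec(s['tcp_rot']).as_matrix();p=np.array(s['tool_pos'])*1000
        a=np.degrees(np.arctan2(M[1,1],M[0,1]));print('now',p.round(1),'ang',a.round(1),'tilt',M[2,2].round(4),'t',s['time'])
    else: p,a=np.array(start[:3],float),start[3]
    for w in W:
        d=np.array(w[:3])-p;c,n=np.cos(np.radians(a)),np.sin(np.radians(a))
        dy=d[0]*c+d[1]*n; dx=-d[0]*-n*1+d[1]*-c  # tool x = y cross z(down)
        roll=a-w[3];m=max(np.linalg.norm(d)/62.5,abs(roll)/10.7)
        print(w,'dx %.3f dy %.3f dz %.3f roll %.1f rows>=%.1f'%(dx/1000,dy/1000,-d[2]/1000,roll,m)); p=np.array(w[:3],float);a=w[3]
S=np.array([.9908,.1357]);T=np.array([-.1357,.9908]);PIV=np.array([563,64.])
def st(x,y): return (PIV+x*S+y*T).round(1)
E
python3 - <<'E'
from plan import *
M=R.from_rotvec(read_state()['tcp_rot']).as_matrix();print(M.round(2))
b=st(0,36+18);print(b)
plan((426,278,60,-13),(426,278,2.5,-13),(426,278,260,-13),(b[0],b[1],260,-82),(b[0],b[1],172,-82),(b[0],b[1],260,-82))
E
```

```text
[[-0.9   0.44 -0.  ]
 [ 0.44  0.9  -0.  ]
 [ 0.   -0.   -1.  ]]
[555.7 117.5]
now [296.8 605.5 230.1] ang 63.9 tilt -1.0 t 0.1
(426, 278, 60, -13) dx 0.260 dy -0.237 dz 0.170 roll 76.9 rows>=7.2
(426, 278, 2.5, -13) dx -0.000 dy 0.000 dz 0.058 roll 0.0 rows>=0.9
(426, 278, 260, -13) dx -0.000 dy 0.000 dz -0.258 roll 0.0 rows>=4.1
(np.float64(555.7), np.float64(117.5), 260, -82) dx 0.127 dy 0.162 dz -0.000 roll 69.0 rows>=6.4
(np.float64(555.7), np.float64(117.5), 172, -82) dx -0.000 dy 0.000 dz 0.088 roll 0.0 rows>=1.4
(np.float64(555.7), np.float64(117.5), 260, -82) dx -0.000 dy 0.000 dz -0.088 roll 0.0 rows>=1.4
```

```bash
sed -i 's/dx=-d\[0\]\*-n\*1+d\[1\]\*-c/dx=-d[0]*n+d[1]*c/' plan.py; grep -n "dx=" plan.py
```

```text
11:        dy=d[0]*c+d[1]*n; dx=-d[0]*n+d[1]*c  # tool x = y cross z(down)
```

>>> step_arm(commands=[{"fingers": 0,"dx": -0.26,"dy": -0.237,"dz": 0.17,"roll": 76.9},{"fingers": 0,"dx": -0.26,"dy": -0.237,"dz": 0.17,"roll": 76.9},{"fingers": 0,"dx": -0.26,"dy": -0.237,"dz": 0.17,"roll": 76.9},{"fingers": 0,"dx": -0.26,"dy": -0.237,"dz": 0.17,"roll": 76.9},{"fingers": 0,"dx": -0.26,"dy": -0.237,"dz": 0.17,"roll": 76.9},{"fingers": 0,"dx": -0.26,"dy": -0.237,"dz": 0.17,"roll": 76.9},{"fingers": 0,"dx": -0.26,"dy": -0.237,"dz": 0.17,"roll": 76.9},{"fingers": 0,"dx": -0.26,"dy": -0.237,"dz": 0.17,"roll": 76.9}], squeeze=40)

```text
time: 1.1
tool_pos: [0.4256, 0.2772, 0.0601]
tcp_rot: [-2.461, -1.952, 0.004]
wrist_force: [0.5, 0.4, -0.5]
width: 0.502
grip_force: 0.0
```

```bash
cat > blanks.py <<'E'
from plan import *
def blanks():
    im,d=snap('top');hsv=cv2.cvtColor(im,cv2.COLOR_BGR2HSV)
    m=((hsv[...,1]<90)&(hsv[...,2]>110));m[:140]=0;m[280:]=0;m[:,218:]=0
    n,l,st,_=cv2.connectedComponentsWithStats(m.astype(np.uint8))
    for i in range(1,n):
        if st[i,4]<25: continue
        v,u=np.nonzero(l==i);w=onplane('top',np.c_[u,v],.016)[:,:2]
        print(st[i,4],cv2.minAreaRect((w*1000).astype(np.float32)),u.mean(),v.mean())
E
python3 - <<'E'
from blanks import *
blanks();cv2.imwrite('pics/t2.png',np.load('/tmp/top.npz')['im'][100:,0:340])
plan((426,278,2.5,-13))
E
```

```text
169 ((622.5602416992188, 329.56304931640625), (79.8562240600586, 20.404260635375977), 82.36389923095703) 174.33136094674558 164.7810650887574
183 ((556.3126220703125, 271.5069885253906), (20.831119537353516, 80.91474914550781), 14.520258903503418) 192.55737704918033 186.62295081967213
120 ((423.5107727050781, 265.61871337890625), (55.07065200805664, 20.517330169677734), 76.9695816040039) 193.49166666666667 230.4
56 ((410.0820007324219, 360.1574401855469), (22.58041000366211, 32.835052490234375), 29.58037567138672) 162.5 234.28571428571428
50 ((340.4134216308594, 478.26531982421875), (22.383068084716797, 30.637130737304688), 24.490921020507812) 123.62 256.36
38 ((332.3753967285156, 334.7590637207031), (14.361543655395508, 27.85429573059082), 7.239145755767822) 170.10526315789474 260.2368421052632
now [426.1 278.5  61. ] ang -13.1 tilt -1.0 t 1.15
(426, 278, 2.5, -13) dx -0.000 dy 0.000 dz 0.058 roll -0.1 rows>=0.9
```

View pics/t2.png

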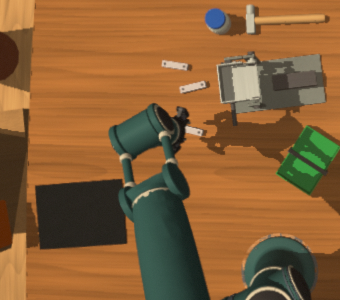

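>>> step_arm(commands=[{"fingers": 0,"dz": 0.04},{"fingers": 0,"dz": 0.058},{"fingers": 0,"dz": 0.058},{"fingers": 1,"dz": 0.058},{"fingers": 1,"dz": 0.058},{"fingers": 1,"dz": 0.058},{"fingers": 1,"dz": 0.058}])

```text
invalid input
```

>>> step_arm(commands=[{"fingers": 1,"dz": -0.06},{"fingers": 1,"dz": -0.12},{"fingers": 1,"dz": -0.18},{"fingers": 1,"dz": -0.24},{"fingers": 1,"dz": -0.258},{"fingers": 1,"dz": -0.258}])

```text
invalid input
```

```bash
python3 - <<'E'
from plan import *
b=st(0,36+18)
plan((b[0],b[1],260,-82))
E
```

```text
now [426.1 278.5  61. ] ang -13.1 tilt -1.0 t 1.15
(np.float64(555.7), np.float64(117.5), 260, -82) dx -0.128 dy 0.163 dz -0.199 roll 68.9 rows>=6.4
```

All fields are required; resending.

>>> step_arm(commands=[{"fingers": 0,"dx": 0,"dy": 0,"roll": 0,"dz": 0.04},{"fingers": 0,"dx": 0,"dy": 0,"roll": 0,"dz": 0.058},{"fingers": 0,"dx": 0,"dy": 0,"roll": 0,"dz": 0.058},{"fingers": 1,"dx": 0,"dy": 0,"roll": 0,"dz": 0.058},{"fingers": 1,"dx": 0,"dy": 0,"roll": 0,"dz": 0.058},{"fingers": 1,"dx": 0,"dy": 0,"roll": 0,"dz": 0.058},{"fingers": 1,"dx": 0,"dy": 0,"roll": 0,"dz": 0.058}], squeeze=40)

```text
time: 2.02
tool_pos: [0.4274, 0.2797, 0.0046]
tcp_rot: [2.459, 1.955, 0.004]
wrist_force: [-1.2, 1.1, 5.9]
width: 0.218
grip_force: 41.3
```

>>> step_arm(commands=[{"fingers": 1,"dx": 0,"dy": 0,"roll": 0,"dz": -0.06},{"fingers": 1,"dx": 0,"dy": 0,"roll": 0,"dz": -0.12},{"fingers": 1,"dx": 0,"dy": 0,"roll": 0,"dz": -0.18},{"fingers": 1,"dx": 0,"dy": 0,"roll": 0,"dz": -0.24},{"fingers": 1,"dx": 0,"dy": 0,"roll": 0,"dz": -0.258},{"fingers": 1,"dx": 0,"dy": 0,"roll": 0,"dz": -0.258}], squeeze=40)

```text
time: 2.78
tool_pos: [0.4268, 0.279, 0.2623]
tcp_rot: [2.459, 1.955, 0.004]
wrist_force: [-0.8, 0.2, 0.0]
width: 0.221
grip_force: 40.5
```

>>> step_arm(commands=[{"fingers": 1,"dx": -0.127,"dy": 0.162,"roll": 69,"dz": 0},{"fingers": 1,"dx": -0.127,"dy": 0.162,"roll": 69,"dz": 0},{"fingers": 1,"dx": -0.127,"dy": 0.162,"roll": 69,"dz": 0},{"fingers": 1,"dx": -0.127,"dy": 0.162,"roll": 69,"dz": 0},{"fingers": 1,"dx": -0.127,"dy": 0.162,"roll": 69,"dz": 0},{"fingers": 1,"dx": -0.127,"dy": 0.162,"roll": 69,"dz": 0},{"fingers": 1,"dx": -0.127,"dy": 0.162,"roll": 69,"dz": 0},{"fingers": 1,"dx": -0.127,"dy": 0.162,"roll": 69,"dz": 0}], squeeze=40)

```text
time: 3.78
tool_pos: [0.5537, 0.1182, 0.2575]
tcp_rot: [3.133, 0.22, -0.01]
wrist_force: [0.5, -0.4, -1.6]
width: 0.222
grip_force: 40.5
```

```bash
python3 - <<'E'
from plan import *
b=st(0,36+18)
plan((b[0],b[1],172,-82))
im,d=snap('scene');cv2.imwrite('pics/s2.png',cv2.resize(im[80:280,270:470],None,fx=3,fy=3))
E
```

```text
now [553.7 118.2 257.5] ang -82.0 tilt -1.0 t 3.775
(np.float64(555.7), np.float64(117.5), 172, -82) dx 0.002 dy 0.001 dz 0.085 roll 0.0 rows>=1.4
```

View pics/s2.png

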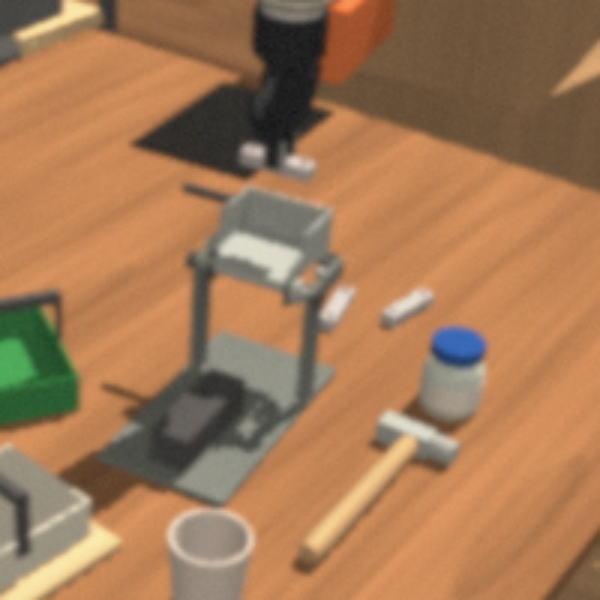

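>>> step_arm(commands=[{"fingers": 1,"dx": 0.002,"dy": 0.001,"roll": 0,"dz": 0.03},{"fingers": 1,"dx": 0.002,"dy": 0.001,"roll": 0,"dz": 0.06},{"fingers": 1,"dx": 0.002,"dy": 0.001,"roll": 0,"dz": 0.087},{"fingers": 1,"dx": 0.002,"dy": 0.001,"roll": 0,"dz": 0.087},{"fingers": 0.2,"dx": 0.002,"dy": 0.001,"roll": 0,"dz": 0.087},{"fingers": 0.2,"dx": 0.002,"dy": 0.001,"roll": 0,"dz": 0.087},{"fingers": 0.2,"dx": 0.002,"dy": 0.001,"roll": 0,"dz": 0.087}])

```text
time: 4.7
tool_pos: [0.5574, 0.1167, 0.1745]
tcp_rot: [3.132, 0.219, -0.001]
wrist_force: [-0.4, -5.9, -3.3]
width: 0.397
grip_force: 2.6
```

>>> step_arm(commands=[{"fingers": 0.2,"dx": 0,"dy": 0,"roll": 0,"dz": -0.045},{"fingers": 0.2,"dx": 0,"dy": 0,"roll": 0,"dz": -0.09},{"fingers": 0.2,"dx": 0,"dy": 0,"roll": 0,"dz": -0.09}])

```text
time: 5.08
tool_pos: [0.5611, 0.1191, 0.2713]
tcp_rot: [-3.132, -0.219, -0.019]
wrist_force: [-0.2, -0.8, 0.1]
width: 0.396
grip_force: 0.0
```

```bash
python3 - <<'E'
from blanks import *
plan((556.5,271.5,260,14.5-0),(556.5,271.5,60,14.5),(556.5,271.5,3,14.5))
plan((556.5,271.5,260,14.5-180))
E
```

```text
now [561.1 119.1 271.3] ang -82.0 tilt -0.9999 t 5.075
(556.5, 271.5, 260, 14.5) dx 0.017 dy -0.152 dz 0.011 roll -96.5 rows>=9.0
(556.5, 271.5, 60, 14.5) dx 0.000 dy 0.000 dz 0.200 roll 0.0 rows>=3.2
(556.5, 271.5, 3, 14.5) dx 0.000 dy 0.000 dz 0.057 roll 0.0 rows>=0.9
now [561.1 119.1 271.3] ang -82.0 tilt -0.9999 t 5.075
(556.5, 271.5, 260, -165.5) dx 0.017 dy -0.152 dz 0.011 roll 83.5 rows>=7.8
```

>>> step_arm(commands=[{"fingers": 0,"dx": 0.017,"dy": -0.06,"dz": 0,"roll": -10.5},{"fingers": 0,"dx": 0.017,"dy": -0.11,"dz": 0,"roll": -21},{"fingers": 0,"dx": 0.017,"dy": -0.152,"dz": 0,"roll": -31.5},{"fingers": 0,"dx": 0.017,"dy": -0.152,"dz": 0.05,"roll": -42},{"fingers": 0,"dx": 0.017,"dy": -0.152,"dz": 0.1,"roll": -52.5},{"fingers": 0,"dx": 0.017,"dy": -0.152,"dz": 0.15,"roll": -63},{"fingers": 0,"dx": 0.017,"dy": -0.152,"dz": 0.18,"roll": -73.5},{"fingers": 0,"dx": 0.017,"dy": -0.152,"dz": 0.2,"roll": -83}])

```text
time: 6.08
tool_pos: [0.5518, 0.2707, 0.0619]
tcp_rot: [-2.195, -2.245, 0.004]
wrist_force: [0.1, 0.0, 1.1]
width: 0.498
grip_force: 0.0
```

>>> step_arm(commands=[{"fingers": 0,"dx": 0,"dy": 0,"dz": 0,"roll": -7},{"fingers": 0,"dx": 0,"dy": 0,"dz": 0,"roll": -13.5},{"fingers": 0,"dx": 0,"dy": 0,"dz": 0,"roll": -13.5},{"fingers": 0,"dx": 0,"dy": 0,"dz": 0,"roll": -13.5}])

```text
time: 6.58
tool_pos: [0.5533, 0.271, 0.0644]
tcp_rot: [-1.926, -2.482, -0.001]
wrist_force: [0.7, 0.2, -0.3]
width: 0.498
grip_force: 0.0
```

```bash
python3 - <<'E'
from blanks import *
blanks()
im=np.load('/tmp/top.npz')['im'];cv2.imwrite('pics/t3.png',cv2.resize(im[130:250,130:330],None,fx=4,fy=4,interpolation=cv2.INTER_CUBIC))
plan((556.5,271.5,3,14.5))
E
```

```text
31 ((619.2141723632812, 299.5663146972656), (18.43635368347168, 18.825660705566406), 0.45903483033180237) 184.48387096774192 165.58064516129033
56 ((577.98291015625, 352.34747314453125), (23.20458221435547, 32.870418548583984), 29.53124237060547) 166.48214285714286 179.10714285714286
121 ((559.5155029296875, 259.1467590332031), (20.818279266357422, 55.793174743652344), 14.520203590393066) 196.37190082644628 185.79338842975207
50 ((520.5771484375, 478.98193359375), (27.228248596191406, 31.9064884185791), 29.35612678527832) 125.4 196.98
31 ((500.73291015625, 331.4560241699219), (28.85550308227539, 11.691642761230469), 83.66292572021484) 172.61290322580646 204.6451612903226
30 ((443.0194396972656, 467.16400146484375), (12.210149765014648, 22.077707290649414), 0.8320693373680115) 128.43333333333334 223.36666666666667
121 ((409.28546142578125, 408.2293395996094), (23.8636417388916, 116.40422821044922), 22.32792091369629) 144.16528925619835 234.79338842975207
now [553.4 271.   64.5] ang 14.4 tilt -1.0 t 6.625
(556.5, 271.5, 3, 14.5) dx -0.000 dy 0.003 dz 0.061 roll -0.1 rows>=1.0
```

View pics/t3.png

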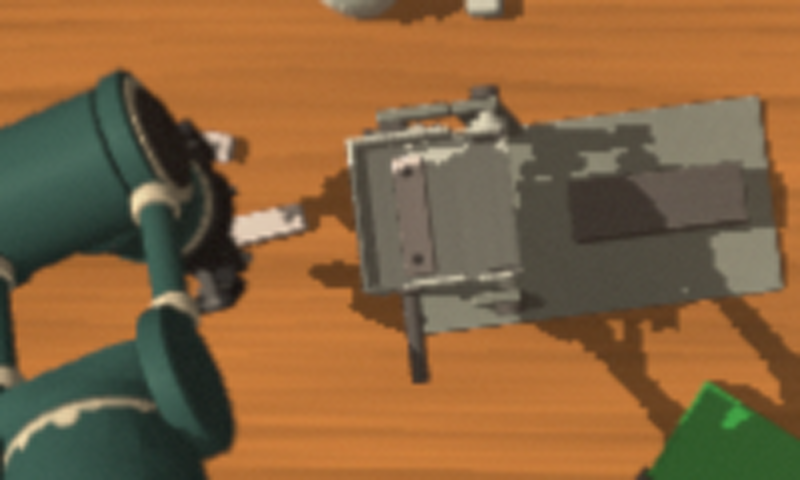

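>>> step_arm(commands=[{"fingers": 0,"dx": 0,"dy": 0.003,"roll": 0,"dz": 0.04},{"fingers": 0,"dx": 0,"dy": 0.003,"roll": 0,"dz": 0.06},{"fingers": 0,"dx": 0,"dy": 0.003,"roll": 0,"dz": 0.06},{"fingers": 1,"dx": 0,"dy": 0.003,"roll": 0,"dz": 0.06},{"fingers": 1,"dx": 0,"dy": 0.003,"roll": 0,"dz": 0.06},{"fingers": 1,"dx": 0,"dy": 0.003,"roll": 0,"dz": 0.06},{"fingers": 1,"dx": 0,"dy": 0.003,"roll": 0,"dz": 0.06}])

```text
time: 7.5
tool_pos: [0.5572, 0.272, 0.0056]
tcp_rot: [1.923, 2.483, 0.003]
wrist_force: [0.4, 0.1, 4.3]
width: 0.218
grip_force: 41.7
```

>>> step_arm(commands=[{"fingers": 1,"dx": 0,"dy": 0,"roll": 0,"dz": -0.06},{"fingers": 1,"dx": 0,"dy": 0,"roll": 0,"dz": -0.12},{"fingers": 1,"dx": 0,"dy": 0,"roll": 0,"dz": -0.18},{"fingers": 1,"dx": 0,"dy": 0,"roll": 5,"dz": -0.24},{"fingers": 1,"dx": 0,"dy": 0,"roll": 12,"dz": -0.258},{"fingers": 1,"dx": 0,"dy": 0,"roll": 12,"dz": -0.258},{"fingers": 1,"dx": 0,"dy": 0,"roll": 12,"dz": -0.258}])

```text
time: 8.38
tool_pos: [0.5552, 0.2711, 0.2602]
tcp_rot: [-2.17, -2.27, 0.005]
wrist_force: [0.5, -0.5, -0.3]
width: 0.217
grip_force: 41.1
```

```bash
python3 - <<'E'
from plan import *
b=st(0,36-18)
plan((b[0],b[1],262,-82),(b[0],b[1],172,-82))
E
```

```text
now [555.2 271.1 260.2] ang 2.6 tilt -1.0 t 8.375
(np.float64(560.6), np.float64(81.8), 262, -82) dx -0.189 dy -0.003 dz -0.002 roll 84.6 rows>=7.9
(np.float64(560.6), np.float64(81.8), 172, -82) dx 0.000 dy 0.000 dz 0.090 roll 0.0 rows>=1.4
```

>>> step_arm(commands=[{"fingers": 1,"dx": -0.03,"dy": -0.003,"dz": -0.002,"roll": 10.6},{"fingers": 1,"dx": -0.06,"dy": -0.003,"dz": -0.002,"roll": 21.2},{"fingers": 1,"dx": -0.09,"dy": -0.003,"dz": -0.002,"roll": 31.8},{"fingers": 1,"dx": -0.12,"dy": -0.003,"dz": -0.002,"roll": 42.4},{"fingers": 1,"dx": -0.15,"dy": -0.003,"dz": -0.002,"roll": 53},{"fingers": 1,"dx": -0.175,"dy": -0.003,"dz": -0.002,"roll": 63.6},{"fingers": 1,"dx": -0.189,"dy": -0.003,"dz": -0.002,"roll": 74.2},{"fingers": 1,"dx": -0.189,"dy": -0.003,"dz": -0.002,"roll": 84.6}])

```text
time: 9.38
tool_pos: [0.56, 0.0812, 0.2612]
tcp_rot: [3.134, 0.206, -0.008]
wrist_force: [-0.3, 0.4, -0.3]
width: 0.223
grip_force: 41.1
```

>>> step_arm(commands=[{"fingers": 1,"dx": 0,"dy": 0,"dz": 0,"roll": 0},{"fingers": 1,"dx": 0,"dy": 0,"dz": 0,"roll": 0}])

```text
time: 9.62
tool_pos: [0.5607, 0.0827, 0.2627]
tcp_rot: [3.134, 0.222, -0.004]
wrist_force: [-0.1, -0.5, -1.1]
width: 0.221
grip_force: 41.1
```

```bash
python3 - <<'E'
from plan import *
b=st(0,36-18)
plan((b[0],b[1],172,-82))
E
```

```text
now [560.7  82.7 262.7] ang -81.9 tilt -1.0 t 9.625
(np.float64(560.6), np.float64(81.8), 172, -82) dx -0.000 dy 0.001 dz 0.091 roll 0.1 rows>=1.5
```

>>> step_arm(commands=[{"fingers": 1,"dx": 0,"dy": 0.001,"roll": 0,"dz": 0.03},{"fingers": 1,"dx": 0,"dy": 0.001,"roll": 0,"dz": 0.06},{"fingers": 1,"dx": 0,"dy": 0.001,"roll": 0,"dz": 0.09},{"fingers": 1,"dx": 0,"dy": 0.001,"roll": 0,"dz": 0.09},{"fingers": 0.25,"dx": 0,"dy": 0.001,"roll": 0,"dz": 0.09},{"fingers": 0.25,"dx": 0,"dy": 0.001,"roll": 0,"dz": 0.09},{"fingers": 0.25,"dx": 0,"dy": 0.001,"roll": 0,"dz": 0.05},{"fingers": 0.25,"dx": 0,"dy": 0.001,"roll": 0,"dz": 0}])

```text
time: 10.62
tool_pos: [0.5607, 0.0815, 0.2646]
tcp_rot: [3.134, 0.217, -0.004]
wrist_force: [1.0, -0.1, -0.1]
width: 0.37
grip_force: 0.0
```

>>> step_arm(commands=[{"fingers": 0,"dx": 0,"dy": 0,"roll": -5,"dz": 0},{"fingers": 0,"dx": 0,"dy": 0,"roll": -10,"dz": 0},{"fingers": 0,"dx": 0,"dy": 0,"roll": -10,"dz": 0}])

```text
time: 11.0
tool_pos: [0.5618, 0.0816, 0.2654]
tcp_rot: [3.103, 0.487, 0.002]
wrist_force: [-0.7, -1.0, 0.6]
width: 0.504
grip_force: 0.0
```

```bash
python3 - <<'E'
from plan import *
plan((622.5,329.5,262,-7.6),(622.5,329.5,60,-7.6))
E
```

```text
now [561.8  81.6 265.4] ang -72.2 tilt -1.0 t 11.0
(622.5, 329.5, 262, -7.6) dx 0.134 dy -0.217 dz 0.003 roll -64.6 rows>=6.0
(622.5, 329.5, 60, -7.6) dx 0.000 dy 0.000 dz 0.202 roll 0.0 rows>=3.2
```

>>> step_arm(commands=[{"fingers": 0,"dx": 0.134,"dy": -0.217,"roll": -10,"dz": 0},{"fingers": 0,"dx": 0.134,"dy": -0.217,"roll": -20,"dz": 0},{"fingers": 0,"dx": 0.134,"dy": -0.217,"roll": -30,"dz": 0},{"fingers": 0,"dx": 0.134,"dy": -0.217,"roll": -40,"dz": 0},{"fingers": 0,"dx": 0.134,"dy": -0.217,"roll": -50,"dz": 0.05},{"fingers": 0,"dx": 0.134,"dy": -0.217,"roll": -60,"dz": 0.1},{"fingers": 0,"dx": 0.134,"dy": -0.217,"roll": -64.6,"dz": 0.15},{"fingers": 0,"dx": 0.134,"dy": -0.217,"roll": -64.6,"dz": 0.2}])

```text
time: 12.0
tool_pos: [0.6225, 0.3294, 0.0629]
tcp_rot: [2.363, 2.07, 0.001]
wrist_force: [0.3, 0.1, 0.1]
width: 0.503
grip_force: 0.0
```

>>> step_arm(commands=[{"fingers": 0,"dx": 0,"dy": 0,"roll": 0,"dz": 0},{"fingers": 0,"dx": 0,"dy": 0,"roll": 0,"dz": 0}])

```text
time: 12.25
tool_pos: [0.6236, 0.3298, 0.0662]
tcp_rot: [2.363, 2.07, 0.003]
wrist_force: [1.5, 1.3, 0.7]
width: 0.503
grip_force: 0.0
```

```bash
python3 - <<'E'
from blanks import *
blanks()
im=np.load('/tmp/top.npz')['im'];cv2.imwrite('pics/t4.png',cv2.resize(im[130:250,130:330],None,fx=4,fy=4,interpolation=cv2.INTER_CUBIC))
plan((622.5,329.5,3,-7.6))
E
```

```text
58 ((678.6280517578125, 434.381103515625), (21.458175659179688, 32.29209518432617), 32.41511535644531) 141.43103448275863 146.44827586206895
145 ((621.6627197265625, 322.7044677734375), (67.9820556640625, 20.393569946289062), 82.4133529663086) 176.28275862068966 165.13793103448276
48 ((618.2980346679688, 558.5335083007812), (22.648998260498047, 28.025848388671875), 26.633913040161133) 101.5 165.64583333333334
35 ((602.986328125, 411.00823974609375), (12.321897506713867, 25.271045684814453), 0.4436955451965332) 148.02857142857144 170.97142857142856
30 ((538.72119140625, 541.3372802734375), (9.251730918884277, 25.58789825439453), 0.5768574476242065) 105.8 191.36666666666667
129 ((511.2713623046875, 482.1866149902344), (25.951387405395508, 115.57412719726562), 24.1074275970459) 121.67441860465117 200.84496124031008
now [624.6 330.2  67.5] ang -7.5 tilt -1.0 t 12.3
(622.5, 329.5, 3, -7.6) dx -0.001 dy -0.002 dz 0.065 roll 0.1 rows>=1.0
```

View pics/t4.png

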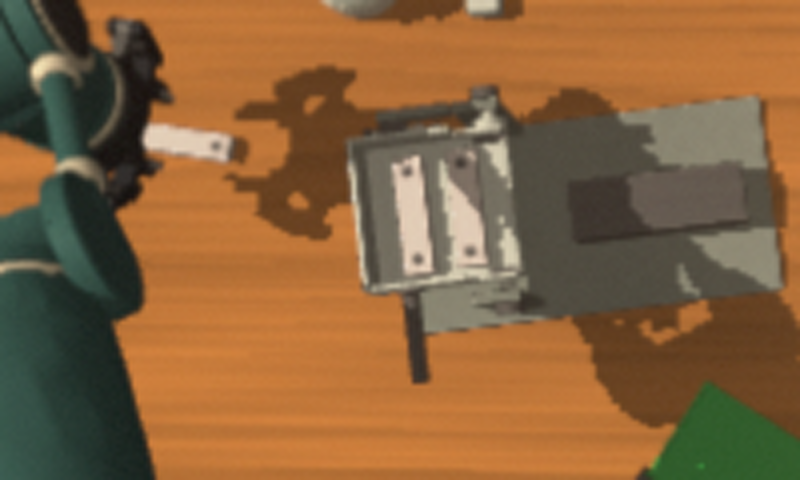

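Two blanks lie flat in the bucket at (412,215) and (465,210) in the crop; the third at (188,142) is in line with the fingers.

>>> step_arm(commands=[{"fingers": 0,"dx": 0,"dy": -0.002,"roll": 0,"dz": 0.04},{"fingers": 0,"dx": 0,"dy": -0.002,"roll": 0,"dz": 0.06},{"fingers": 0,"dx": 0,"dy": -0.002,"roll": 0,"dz": 0.06},{"fingers": 1,"dx": 0,"dy": -0.002,"roll": 0,"dz": 0.06},{"fingers": 1,"dx": 0,"dy": -0.002,"roll": 0,"dz": 0.06},{"fingers": 1,"dx": 0,"dy": -0.002,"roll": 0,"dz": 0.06},{"fingers": 1,"dx": 0,"dy": -0.002,"roll": 0,"dz": 0.06}])

```text
time: 13.18
tool_pos: [0.622, 0.3303, 0.0064]
tcp_rot: [2.362, 2.07, 0.005]
wrist_force: [-0.5, -1.1, 5.6]
width: 0.216
grip_force: 41.3
```

>>> step_arm(commands=[{"fingers": 1,"dx": 0,"dy": 0,"roll": 0,"dz": -0.06},{"fingers": 1,"dx": 0,"dy": 0,"roll": 0,"dz": -0.12},{"fingers": 1,"dx": 0,"dy": 0,"roll": 0,"dz": -0.18},{"fingers": 1,"dx": 0,"dy": 0,"roll": 5,"dz": -0.24},{"fingers": 1,"dx": 0,"dy": 0,"roll": 12,"dz": -0.262},{"fingers": 1,"dx": 0,"dy": 0,"roll": 12,"dz": -0.262},{"fingers": 1,"dx": 0,"dy": 0,"roll": 12,"dz": -0.262}])

```text
time: 14.05
tool_pos: [0.6194, 0.329, 0.2639]
tcp_rot: [-2.564, -1.815, 0.005]
wrist_force: [-0.7, 0.1, -0.6]
width: 0.221
grip_force: 40.5
```

```bash
python3 - <<'E'
from plan import *
b=st(0,36+4)
plan((b[0],b[1],272,-82))
E
```

```text
now [619.4 329.  263.9] ang -19.4 tilt -1.0 t 14.05
(np.float64(557.6), np.float64(103.6), 272, -82) dx -0.233 dy 0.017 dz -0.008 roll 62.6 rows>=5.9
```

>>> step_arm(commands=[{"fingers": 1,"dx": -0.05,"dy": 0.017,"dz": -0.008,"roll": 10.6},{"fingers": 1,"dx": -0.1,"dy": 0.017,"dz": -0.008,"roll": 21.2},{"fingers": 1,"dx": -0.15,"dy": 0.017,"dz": -0.008,"roll": 31.8},{"fingers": 1,"dx": -0.2,"dy": 0.017,"dz": -0.008,"roll": 42.4},{"fingers": 1,"dx": -0.233,"dy": 0.017,"dz": -0.008,"roll": 53},{"fingers": 1,"dx": -0.233,"dy": 0.017,"dz": -0.008,"roll": 62.6},{"fingers": 1,"dx": -0.233,"dy": 0.017,"dz": -0.008,"roll": 62.6},{"fingers": 1,"dx": -0.233,"dy": 0.017,"dz": -0.008,"roll": 62.6}])

```text
time: 15.05
tool_pos: [0.558, 0.1044, 0.2726]
tcp_rot: [3.134, 0.222, -0.004]
wrist_force: [-0.4, -0.8, -0.9]
width: 0.223
grip_force: 40.5
```

```bash
python3 - <<'E'
from plan import *
b=st(0,36+4)
plan((b[0],b[1],189,-82))
E
```

```text
now [558.  104.4 272.6] ang -81.9 tilt -1.0 t 15.05
(np.float64(557.6), np.float64(103.6), 189, -82) dx -0.001 dy 0.001 dz 0.084 roll 0.1 rows>=1.3
```

Then lift; the next target is the carrier bail at (525,-314).

>>> step_arm(commands=[{"fingers": 1,"dx": 0,"dy": 0.001,"roll": 0,"dz": 0.03},{"fingers": 1,"dx": 0,"dy": 0.001,"roll": 0,"dz": 0.06},{"fingers": 1,"dx": 0,"dy": 0.001,"roll": 0,"dz": 0.083},{"fingers": 1,"dx": 0,"dy": 0.001,"roll": 0,"dz": 0.083},{"fingers": 0.25,"dx": 0,"dy": 0.001,"roll": 0,"dz": 0.083},{"fingers": 0.25,"dx": 0,"dy": 0.001,"roll": 0,"dz": 0.083},{"fingers": 0.25,"dx": 0,"dy": 0.001,"roll": 0,"dz": 0.05},{"fingers": 0.25,"dx": 0,"dy": 0.001,"roll": 0,"dz": 0}])

```text
time: 16.05
tool_pos: [0.5577, 0.1031, 0.2741]
tcp_rot: [3.134, 0.217, -0.005]
wrist_force: [2.0, 0.8, 0.7]
width: 0.377
grip_force: 0.0
```

```bash
python3 - <<'E'
from plan import *
plan((525,-314,265,-97.6),(525,-314,160,-97.6),(525,-314,89,-97.6))
E
```

```text
now [557.7 103.1 274.1] ang -82.1 tilt -1.0 t 16.05
(525, -314, 265, -97.6) dx -0.090 dy 0.409 dz 0.009 roll 15.5 rows>=6.7
(525, -314, 160, -97.6) dx 0.000 dy -0.000 dz 0.105 roll 0.0 rows>=1.7
(525, -314, 89, -97.6) dx 0.000 dy -0.000 dz 0.071 roll 0.0 rows>=1.1
```

>>> step_arm(commands=[{"fingers": 0,"dx": -0.09,"dy": 0.409,"dz": 0,"roll": 15.5},{"fingers": 0,"dx": -0.09,"dy": 0.409,"dz": 0,"roll": 15.5},{"fingers": 0,"dx": -0.09,"dy": 0.409,"dz": 0,"roll": 15.5},{"fingers": 0,"dx": -0.09,"dy": 0.409,"dz": 0,"roll": 15.5},{"fingers": 0,"dx": -0.09,"dy": 0.409,"dz": 0,"roll": 15.5},{"fingers": 0,"dx": -0.09,"dy": 0.409,"dz": 0,"roll": 15.5},{"fingers": 0,"dx": -0.09,"dy": 0.409,"dz": 0.05,"roll": 15.5},{"fingers": 0,"dx": -0.09,"dy": 0.409,"dz": 0.11,"roll": 15.5}])

```text
time: 17.05
tool_pos: [0.5276, -0.3192, 0.1675]
tcp_rot: [3.129, -0.214, 0.012]
wrist_force: [0.4, -0.1, -0.9]
width: 0.501
grip_force: 0.0
```

>>> step_arm(commands=[{"fingers": 0,"dx": 0,"dy": 0,"roll": 0,"dz": 0},{"fingers": 0,"dx": 0,"dy": 0,"roll": 0,"dz": 0},{"fingers": 0,"dx": 0,"dy": 0,"roll": 0,"dz": 0}])

```text
time: 17.42
tool_pos: [0.5282, -0.3149, 0.169]
tcp_rot: [3.132, -0.207, 0.009]
wrist_force: [-0.1, 0.1, -0.1]
width: 0.498
grip_force: 0.0
```

```bash
python3 - <<'E'
from plan import *
im,d=snap('top');cv2.imwrite('pics/t5.png',cv2.resize(im[130:260,160:430],None,fx=2.9,fy=2.9,interpolation=cv2.INTER_CUBIC))
plan((525,-314,89,-97.6))
E
```

```text
now [ 528.  -314.8  168.8] ang -97.5 tilt -1.0 t 17.475
(525, -314, 89, -97.6) dx -0.003 dy -0.000 dz 0.080 roll 0.1 rows>=1.3
```

View pics/t5.png

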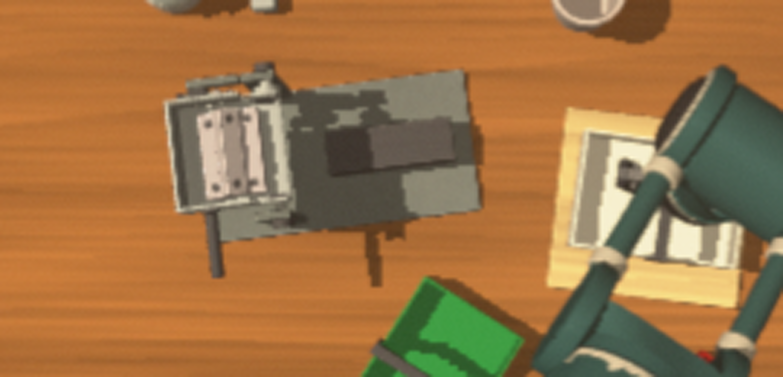

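>>> step_arm(commands=[{"fingers": 0,"dx": -0.002,"dy": 0,"roll": 0,"dz": 0.04},{"fingers": 0,"dx": -0.002,"dy": 0,"roll": 0,"dz": 0.08},{"fingers": 0,"dx": -0.002,"dy": 0,"roll": 0,"dz": 0.08},{"fingers": 1,"dx": -0.002,"dy": 0,"roll": 0,"dz": 0.08},{"fingers": 1,"dx": -0.002,"dy": 0,"roll": 0,"dz": 0.08},{"fingers": 1,"dx": -0.002,"dy": 0,"roll": 0,"dz": 0.08},{"fingers": 1,"dx": -0.002,"dy": 0,"roll": 0,"dz": 0.08},{"fingers": 1,"dx": -0.002,"dy": 0,"roll": 0,"dz": 0.08}], squeeze=90)

```text
time: 18.48
tool_pos: [0.5259, -0.3153, 0.0882]
tcp_rot: [3.132, -0.208, 0.008]
wrist_force: [-0.8, -0.0, 5.8]
width: 0.118
grip_force: 88.8
```

>>> step_arm(commands=[{"fingers": 1,"dx": 0,"dy": 0,"roll": 0,"dz": -0.02},{"fingers": 1,"dx": 0,"dy": 0,"roll": 0,"dz": -0.05},{"fingers": 1,"dx": 0,"dy": 0,"roll": 0,"dz": -0.08},{"fingers": 1,"dx": 0,"dy": 0,"roll": 0,"dz": -0.11},{"fingers": 1,"dx": 0,"dy": 0,"roll": 0,"dz": -0.12},{"fingers": 1,"dx": 0,"dy": 0,"roll": 0,"dz": -0.12},{"fingers": 1,"dx": 0,"dy": 0,"roll": 0,"dz": -0.12}])

```text
time: 19.35
tool_pos: [0.5228, -0.3133, 0.2031]
tcp_rot: [-3.133, 0.209, 0.004]
wrist_force: [-1.0, 0.9, -4.6]
width: 0.123
grip_force: 88.2
```

```bash
python3 - <<'E'
from plan import *
plan((577,-40,212,-82.3))
im,d=snap('scene');cv2.imwrite('pics/s3.png',cv2.resize(im[100:320,180:430],None,fx=2.7,fy=2.7))
E
```

```text
now [ 522.8 -313.3  203.1] ang -97.6 tilt -1.0 t 19.35
(577, -40, 212, -82.3) dx 0.017 dy -0.278 dz -0.009 roll -15.3 rows>=4.5
```

View pics/s3.png

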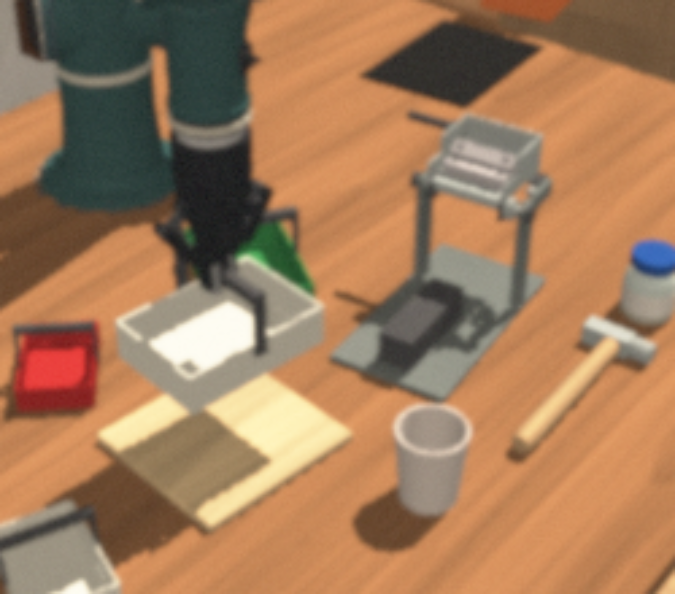

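>>> step_arm(commands=[{"fingers": 1,"dx": 0.002,"dy": -0.03,"dz": 0,"roll": -2},{"fingers": 1,"dx": 0.005,"dy": -0.075,"dz": 0,"roll": -5},{"fingers": 1,"dx": 0.008,"dy": -0.12,"dz": 0,"roll": -8},{"fingers": 1,"dx": 0.01,"dy": -0.165,"dz": 0,"roll": -11},{"fingers": 1,"dx": 0.013,"dy": -0.205,"dz": 0,"roll": -13},{"fingers": 1,"dx": 0.017,"dy": -0.235,"dz": 0,"roll": -15.3},{"fingers": 1,"dx": 0.017,"dy": -0.25,"dz": 0,"roll": -15.3},{"fingers": 1,"dx": 0.017,"dy": -0.26,"dz": 0,"roll": -15.3}])

```text
time: 20.4
tool_pos: [0.5745, -0.0581, 0.2039]
tcp_rot: [3.134, 0.21, -0.003]
wrist_force: [0.3, -0.9, -3.1]
width: 0.123
grip_force: 88.2
```

>>> step_arm(commands=[{"fingers": 1,"dx": 0,"dy": 0,"roll": 0,"dz": 0.02},{"fingers": 1,"dx": 0,"dy": 0,"roll": 0,"dz": 0.04},{"fingers": 1,"dx": 0,"dy": 0,"roll": 0,"dz": 0.04},{"fingers": 1,"dx": 0,"dy": 0,"roll": 0,"dz": 0.04}])

```text
time: 20.9
tool_pos: [0.5748, -0.0591, 0.1643]
tcp_rot: [-3.135, -0.209, 0.001]
wrist_force: [0.5, 0.0, -3.6]
width: 0.122
grip_force: 88.1
```

```bash
python3 - <<'E'
from plan import *
plan((577,-40,150,-82.3))
im,d=snap('top');P=pts('top',d);Z=P[...,2]
hsv=cv2.cvtColor(im,cv2.COLOR_BGR2HSV)
m=(hsv[...,1]<70)&(hsv[...,2]>100);m[:140]=0;m[230:]=0;m[:,:260]=0;m[:,350:]=0
v,u=np.nonzero(m);w=onplane('top',np.c_[u,v],.089+.045)[:,:2]*1000
print(len(v),cv2.minAreaRect(w.astype(np.float32)))
cv2.imwrite('pics/t6.png',cv2.resize(im[130:260,190:390],None,fx=4,fy=4,interpolation=cv2.INTER_CUBIC))
E
```

```text
now [574.8 -59.1 164.3] ang -82.4 tilt -1.0 t 20.9
(577, -40, 150, -82.3) dx 0.005 dy -0.019 dz 0.014 roll -0.1 rows>=0.4
1299 ((563.406982421875, -47.5010986328125), (231.67532348632812, 195.74757385253906), 2.786668062210083)
```

View pics/t6.png

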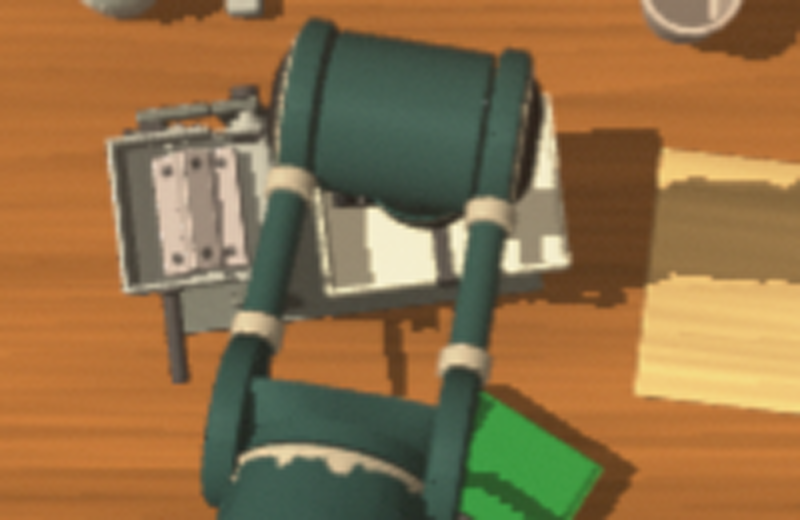

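>>> step_arm(commands=[{"fingers": 1,"dx": 0.002,"dy": -0.007,"dz": 0,"roll": 0},{"fingers": 1,"dx": 0.005,"dy": -0.014,"dz": 0,"roll": 0},{"fingers": 1,"dx": 0.005,"dy": -0.018,"dz": 0,"roll": 0},{"fingers": 1,"dx": 0.005,"dy": -0.018,"dz": 0.014,"roll": 0},{"fingers": 1,"dx": 0.005,"dy": -0.018,"dz": 0.014,"roll": 0}])

```text
time: 21.58
tool_pos: [0.576, -0.0397, 0.1487]
tcp_rot: [-3.134, -0.211, 0.006]
wrist_force: [-0.3, -1.1, -3.2]
width: 0.121
grip_force: 88.1
```

```bash
python3 - <<'E'
from plan import *
print(onplane('top',[[332.5,196.2],[272.5,203.8]],.134))
plan((577,-40,128,-82.3))
E
```

```text
[[ 0.52504956 -0.15128321  0.134     ]
 [ 0.50212761  0.01503398  0.134     ]]
now [576.  -39.7 148.7] ang -82.3 tilt -1.0 t 21.575
(577, -40, 128, -82.3) dx 0.001 dy 0.000 dz 0.021 roll 0.0 rows>=0.3
```

>>> step_arm(commands=[{"fingers": 1,"dx": 0.002,"dy": 0,"dz": 0.008,"roll": 0},{"fingers": 1,"dx": 0.002,"dy": 0,"dz": 0.014,"roll": 0},{"fingers": 1,"dx": 0.002,"dy": 0,"dz": 0.018,"roll": 0},{"fingers": 1,"dx": 0.002,"dy": 0,"dz": 0.021,"roll": 0},{"fingers": 1,"dx": 0.002,"dy": 0,"dz": 0.021,"roll": 0},{"fingers": 1,"dx": 0.002,"dy": 0,"dz": 0.021,"roll": 0}])

```text
time: 22.32
tool_pos: [0.5798, -0.0398, 0.13]
tcp_rot: [3.134, 0.21, 0.001]
wrist_force: [0.8, 0.7, -3.1]
width: 0.122
grip_force: 88.2
```

>>> step_arm(commands=[{"fingers": 1,"dx": -0.001,"dy": 0,"dz": 0.002,"roll": 0},{"fingers": 1,"dx": -0.001,"dy": 0,"dz": 0.003,"roll": 0},{"fingers": 1,"dx": -0.001,"dy": 0,"dz": 0.003,"roll": 0}])

```text
time: 22.7
tool_pos: [0.5785, -0.0398, 0.1267]
tcp_rot: [-3.135, -0.211, 0.0]
wrist_force: [0.6, -0.0, -2.9]
width: 0.122
grip_force: 88.2
```

>>> step_arm(commands=[{"fingers": 1,"dx": 0,"dy": 0,"dz": 0.001,"roll": 0},{"fingers": 1,"dx": 0,"dy": 0,"dz": 0.002,"roll": 0},{"fingers": 1,"dx": 0,"dy": 0,"dz": 0.002,"roll": 0}])

```text
time: 23.08
tool_pos: [0.5791, -0.0397, 0.1264]
tcp_rot: [-3.134, -0.21, -0.002]
wrist_force: [-3.4, 2.0, 5.4]
width: 0.123
grip_force: 89.4
```

>>> step_arm(commands=[{"fingers": 0.6,"dx": 0,"dy": 0,"dz": 0,"roll": 0},{"fingers": 0.4,"dx": 0,"dy": 0,"dz": 0,"roll": 0},{"fingers": 0.2,"dx": 0,"dy": 0,"dz": 0,"roll": 0},{"fingers": 0.2,"dx": 0,"dy": 0,"dz": 0,"roll": 0},{"fingers": 0.2,"dx": 0,"dy": 0,"dz": -0.03,"roll": 0},{"fingers": 0.2,"dx": 0,"dy": 0,"dz": -0.09,"roll": 0},{"fingers": 0.2,"dx": 0,"dy": 0,"dz": -0.14,"roll": 0},{"fingers": 0.2,"dx": 0,"dy": 0,"dz": -0.15,"roll": 0}])

```text
time: 24.08
tool_pos: [0.5812, -0.0402, 0.2802]
tcp_rot: [3.133, 0.21, 0.014]
wrist_force: [0.8, -0.1, -0.9]
width: 0.394
grip_force: 0.0
```

```bash
python3 - <<'E'
from plan import *
r=st(-92,58)
plan((r[0]-100,r[1],276,-82.3),(r[0],r[1],276,-82.3),(r[0],r[1],185,-82.3))
E
```

```text
now [581.2 -40.2 280.2] ang -82.3 tilt -1.0 t 24.075
(np.float64(364.0), np.float64(109.0), 276, -82.3) dx -0.195 dy -0.177 dz 0.004 roll -0.0 rows>=4.2
(np.float64(464.0), np.float64(109.0), 276, -82.3) dx 0.099 dy 0.013 dz -0.000 roll 0.0 rows>=1.6
(np.float64(464.0), np.float64(109.0), 185, -82.3) dx 0.000 dy 0.000 dz 0.091 roll 0.0 rows>=1.5
```

>>> step_arm(commands=[{"fingers": 0.3,"dx": -0.03,"dy": -0.05,"dz": 0,"roll": 0},{"fingers": 0.3,"dx": -0.06,"dy": -0.1,"dz": 0,"roll": 0},{"fingers": 0.3,"dx": -0.085,"dy": -0.145,"dz": 0,"roll": 0},{"fingers": 0.3,"dx": -0.096,"dy": -0.164,"dz": 0,"roll": 0},{"fingers": 0.3,"dx": -0.096,"dy": -0.164,"dz": 0,"roll": 0},{"fingers": 0.3,"dx": -0.096,"dy": -0.164,"dz": 0,"roll": 0}])

```text
time: 24.82
tool_pos: [0.4616, 0.1094, 0.2742]
tcp_rot: [3.134, 0.211, -0.001]
wrist_force: [0.0, -1.7, 0.3]
width: 0.348
grip_force: 0.0
```

```bash
python3 - <<'E'
from plan import *
r=st(-92,58)
plan((r[0],r[1],185,-82.3))
im,d=snap('top');Z=pts('top',d)[...,2]
hsv=cv2.cvtColor(im,cv2.COLOR_BGR2HSV)
m=(Z>.02)&(Z<.125);m[:140]=0;m[225:]=0;m[:,:262]=0;m[:,345:]=0
m2=(hsv[...,1]<70)&(hsv[...,2]>100);m2[:140]=0;m2[220:]=0;m2[:,:262]=0;m2[:,345:]=0
for k in (m,m2):
    n,l,s,_=cv2.connectedComponentsWithStats(k.astype(np.uint8));i=1+s[1:,4].argmax()
    v,u=np.nonzero(l==i);print(len(v),cv2.minAreaRect((onplane('top',np.c_[u,v],.095)[:,:2]*1000).astype(np.float32)))
b=(Z>.14)&(Z<.165);b[:140]=0;b[225:]=0;b[:,:275]=0;b[:,345:]=0
v,u=np.nonzero(b);print('bail',cv2.minAreaRect((onplane('top',np.c_[u,v],.153)[:,:2]*1000).astype(np.float32)),np.median(Z[b]))
cv2.imwrite('pics/t7.png',cv2.resize(im[130:260,190:390],None,fx=4,fy=4,interpolation=cv2.INTER_CUBIC))
E
```

```text
now [461.6 109.4 274.2] ang -82.3 tilt -1.0 t 24.825
(np.float64(464.0), np.float64(109.0), 185, -82.3) dx 0.002 dy 0.001 dz 0.089 roll -0.0 rows>=1.4
1198 ((585.0965576171875, -82.91853332519531), (124.90284729003906, 80.53536987304688), 7.684627056121826)
2354 ((581.9112548828125, -36.976585388183594), (132.55503845214844, 170.89842224121094), 7.538643836975098)
bail ((579.1065673828125, -39.731475830078125), (128.2303924560547, 13.65452766418457), 7.922566890716553) 0.15346237907572768
```

View pics/t7.png

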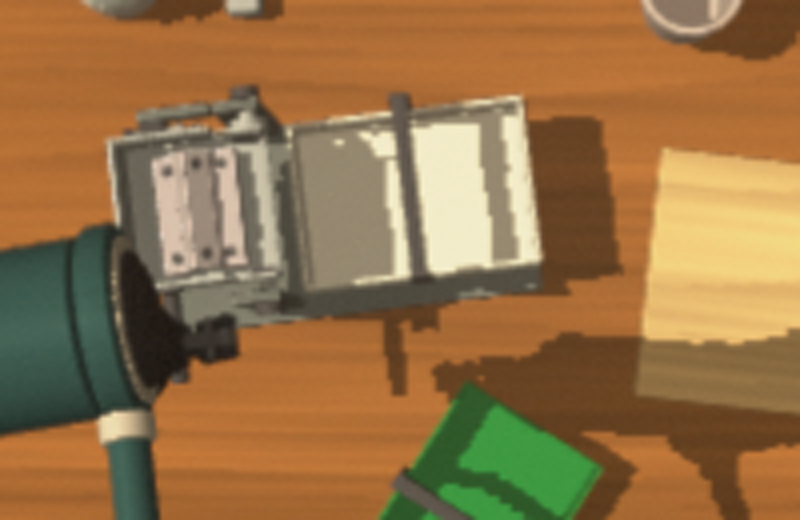

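>>> step_arm(commands=[{"fingers": 0.3,"dx": 0.002,"dy": 0.001,"dz": 0.03,"roll": 0},{"fingers": 0.3,"dx": 0.002,"dy": 0.001,"dz": 0.055,"roll": 0},{"fingers": 0.3,"dx": 0.002,"dy": 0.001,"dz": 0.075,"roll": 0},{"fingers": 0.3,"dx": 0.002,"dy": 0.001,"dz": 0.088,"roll": 0},{"fingers": 0.3,"dx": 0.002,"dy": 0.001,"dz": 0.088,"roll": 0},{"fingers": 0.3,"dx": 0.002,"dy": 0.001,"dz": 0.088,"roll": 0}])

```text
time: 25.62
tool_pos: [0.4644, 0.109, 0.1876]
tcp_rot: [-3.134, -0.21, -0.002]
wrist_force: [0.3, -0.4, -0.3]
width: 0.353
grip_force: 0.0
```

>>> step_arm(commands=[{"fingers": 0.3,"dx": 0,"dy": 0.003,"dz": 0,"roll": 0},{"fingers": 0.3,"dx": 0,"dy": 0.006,"dz": 0,"roll": 0},{"fingers": 0.3,"dx": 0,"dy": 0.007,"dz": 0,"roll": 0}])

```text
time: 26.0
tool_pos: [0.4648, 0.102, 0.1872]
tcp_rot: [-3.135, -0.21, -0.001]
wrist_force: [-0.4, -0.4, -0.3]
width: 0.347
grip_force: 0.0
```

>>> step_arm(commands=[{"fingers": 0.3,"dx": 0,"dy": 0.003,"dz": 0,"roll": 0},{"fingers": 0.3,"dx": 0,"dy": 0.006,"dz": -0.003,"roll": 0},{"fingers": 0.3,"dx": 0,"dy": 0.01,"dz": -0.007,"roll": 0},{"fingers": 0.3,"dx": 0,"dy": 0.014,"dz": -0.01,"roll": 0},{"fingers": 0.3,"dx": 0,"dy": 0.018,"dz": -0.014,"roll": 0},{"fingers": 0.3,"dx": 0,"dy": 0.023,"dz": -0.017,"roll": 0},{"fingers": 0.3,"dx": 0,"dy": 0.023,"dz": -0.017,"roll": 0}])

```text
time: 26.88
tool_pos: [0.4675, 0.0813, 0.2046]
tcp_rot: [-3.13, -0.209, -0.0]
wrist_force: [-2.5, 6.5, 3.9]
width: 0.349
grip_force: 3.6
```

>>> step_arm(commands=[{"fingers": 0.3,"dx": 0,"dy": 0.008,"dz": -0.004,"roll": 0},{"fingers": 0.3,"dx": 0,"dy": 0.016,"dz": -0.007,"roll": 0},{"fingers": 0.3,"dx": 0,"dy": 0.024,"dz": -0.009,"roll": 0},{"fingers": 0.3,"dx": 0,"dy": 0.032,"dz": -0.01,"roll": 0},{"fingers": 0.3,"dx": 0,"dy": 0.04,"dz": -0.01,"roll": 0},{"fingers": 0.3,"dx": 0,"dy": 0.047,"dz": -0.009,"roll": 0},{"fingers": 0.3,"dx": 0,"dy": 0.053,"dz": -0.008,"roll": 0},{"fingers": 0.3,"dx": 0,"dy": 0.058,"dz": -0.007,"roll": 0}])

```text
time: 27.88
tool_pos: [0.4756, 0.0217, 0.2108]
tcp_rot: [-3.134, -0.21, -0.001]
wrist_force: [1.3, 3.7, 3.2]
width: 0.351
grip_force: 2.1
```

>>> step_arm(commands=[{"fingers": 0.3,"dx": 0,"dy": 0.002,"dz": 0,"roll": 0},{"fingers": 0.3,"dx": 0,"dy": 0.003,"dz": 0.001,"roll": 0},{"fingers": 0.3,"dx": 0,"dy": 0.003,"dz": 0.001,"roll": 0},{"fingers": 0.3,"dx": 0,"dy": 0.003,"dz": 0.001,"roll": 0},{"fingers": 0.3,"dx": 0,"dy": 0.003,"dz": 0.001,"roll": 0},{"fingers": 0.3,"dx": 0,"dy": 0.003,"dz": 0.001,"roll": 0}])

```text
time: 28.62
tool_pos: [0.4757, 0.0191, 0.2097]
tcp_rot: [-3.134, -0.211, 0.001]
wrist_force: [0.1, 4.3, 1.2]
width: 0.353
grip_force: 2.0
```

```bash
python3 - <<'E'
from plan import *
plan()
im,_=snap('top');a=cv2.resize(im[130:260,190:390],None,fx=2,fy=2,interpolation=cv2.INTER_CUBIC)
im,_=snap('scene');b=cv2.resize(im[110:270,290:420],None,fx=3,fy=3,interpolation=cv2.INTER_CUBIC)
o=np.zeros((480,800,3),np.uint8);o[:260,:400]=a;o[:,405:795]=b
cv2.imwrite('pics/c8.png',o)
E
```

```text
now [475.7  19.1 209.7] ang -82.3 tilt -1.0 t 28.625
```

View pics/c8.png

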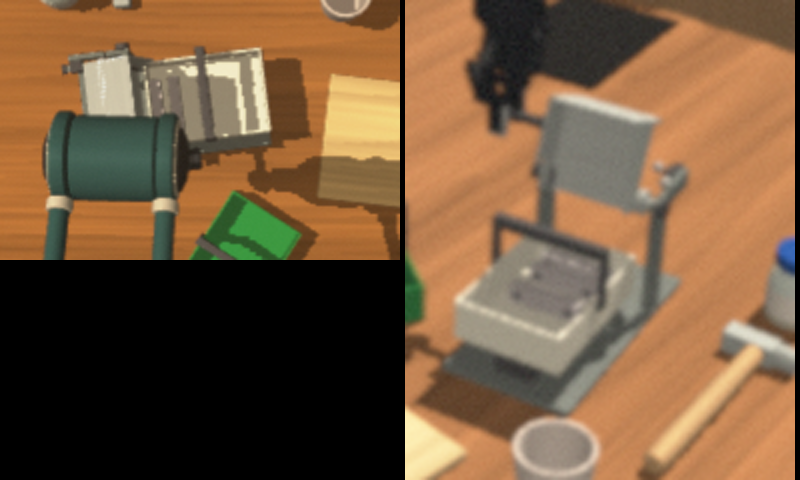

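>>> step_arm(commands=[{"fingers": 0.3,"dx": 0,"dy": -0.006,"dz": -0.002,"roll": 0},{"fingers": 0.3,"dx": 0,"dy": -0.012,"dz": -0.003,"roll": 0},{"fingers": 0.3,"dx": 0,"dy": -0.018,"dz": -0.004,"roll": 0},{"fingers": 0.3,"dx": 0,"dy": -0.024,"dz": -0.004,"roll": 0},{"fingers": 0.3,"dx": 0,"dy": -0.031,"dz": -0.004,"roll": 0},{"fingers": 0.3,"dx": 0,"dy": -0.037,"dz": -0.003,"roll": 0},{"fingers": 0.3,"dx": 0,"dy": -0.044,"dz": -0.002,"roll": 0},{"fingers": 0.3,"dx": 0,"dy": -0.05,"dz": 0,"roll": 0}])

```text
time: 29.72
tool_pos: [0.4692, 0.0689, 0.2098]
tcp_rot: [3.134, 0.211, 0.001]
wrist_force: [-0.7, 4.0, -2.5]
width: 0.349
grip_force: 1.5
```

>>> step_arm(commands=[{"fingers": 0.3,"dx": 0,"dy": -0.006,"dz": 0.003,"roll": 0},{"fingers": 0.3,"dx": 0,"dy": -0.012,"dz": 0.006,"roll": 0},{"fingers": 0.3,"dx": 0,"dy": -0.018,"dz": 0.01,"roll": 0},{"fingers": 0.3,"dx": 0,"dy": -0.023,"dz": 0.013,"roll": 0},{"fingers": 0.3,"dx": 0,"dy": -0.028,"dz": 0.017,"roll": 0},{"fingers": 0.3,"dx": 0,"dy": -0.034,"dz": 0.022,"roll": 0},{"fingers": 0.3,"dx": 0,"dy": -0.041,"dz": 0.022,"roll": 0},{"fingers": 0.3,"dx": 0,"dy": -0.041,"dz": 0.022,"roll": 0}])

```text
time: 30.72
tool_pos: [0.4637, 0.1095, 0.1879]
tcp_rot: [3.134, 0.212, 0.0]
wrist_force: [1.3, -1.2, 0.7]
width: 0.35
grip_force: 0.0
```

>>> step_arm(commands=[{"fingers": 0.3,"dx": 0,"dy": 0,"dz": -0.03,"roll": 0},{"fingers": 0.3,"dx": 0,"dy": 0,"dz": -0.08,"roll": 0},{"fingers": 0.3,"dx": 0,"dy": 0,"dz": -0.1,"roll": 0},{"fingers": 0.3,"dx": 0,"dy": 0,"dz": -0.1,"roll": 0}])

```text
time: 31.22
tool_pos: [0.4652, 0.1092, 0.2904]
tcp_rot: [-3.134, -0.21, -0.008]
wrist_force: [0.2, -0.3, -0.2]
width: 0.347
grip_force: 0.0
```

```bash
python3 - <<'E'
from plan import *
plan((579,-40,290,-82.3),(579,-40,128,-82.3))
im,d=snap('top');Z=pts('top',d)[...,2]
b=(Z>.14)&(Z<.165);b[:140]=0;b[225:]=0;b[:,:275]=0;b[:,345:]=0
v,u=np.nonzero(b);print('bail',cv2.minAreaRect((onplane('top',np.c_[u,v],.153)[:,:2]*1000).astype(np.float32)),np.median(Z[b]))
cv2.imwrite('pics/t9.png',cv2.resize(im[130:260,190:390],None,fx=4,fy=4,interpolation=cv2.INTER_CUBIC))
E
```

```text
now [465.2 109.2 290.4] ang -82.3 tilt -1.0 t 31.225
(579, -40, 290, -82.3) dx 0.093 dy 0.163 dz 0.000 roll -0.0 rows>=3.0
(579, -40, 128, -82.3) dx 0.000 dy 0.000 dz 0.162 roll 0.0 rows>=2.6
bail ((578.83984375, -39.077476501464844), (128.57833862304688, 12.28549861907959), 7.922567844390869) 0.15296616404571628
```

View pics/t9.png

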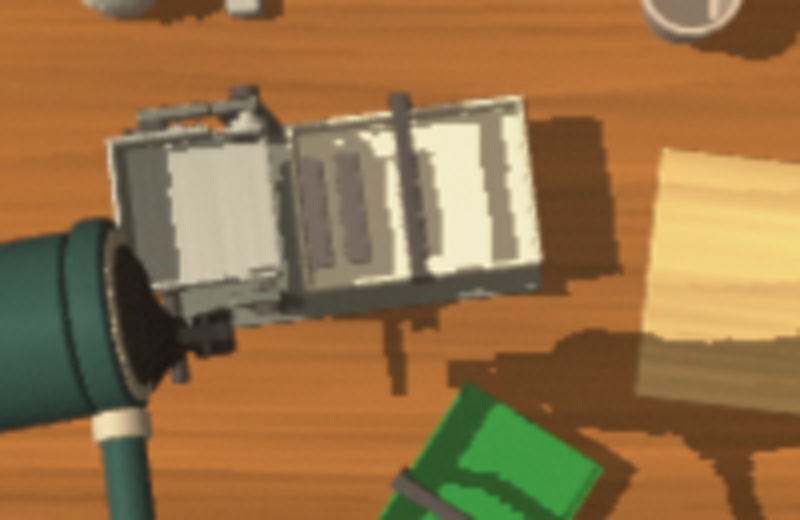

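>>> step_arm(commands=[{"fingers": 0.1,"dx": 0.03,"dy": 0.05,"dz": 0,"roll": 0},{"fingers": 0.1,"dx": 0.06,"dy": 0.1,"dz": 0,"roll": 0},{"fingers": 0.1,"dx": 0.085,"dy": 0.145,"dz": 0,"roll": 0},{"fingers": 0.1,"dx": 0.093,"dy": 0.162,"dz": 0,"roll": 0},{"fingers": 0.1,"dx": 0.093,"dy": 0.162,"dz": 0.05,"roll": 0},{"fingers": 0.1,"dx": 0.093,"dy": 0.162,"dz": 0.1,"roll": 0},{"fingers": 0.1,"dx": 0.093,"dy": 0.162,"dz": 0.1,"roll": 0},{"fingers": 0.1,"dx": 0.093,"dy": 0.162,"dz": 0.1,"roll": 0}])

```text
time: 32.28
tool_pos: [0.5778, -0.0387, 0.1888]
tcp_rot: [-3.134, -0.211, -0.001]
wrist_force: [0.7, 0.3, 0.3]
width: 0.45
grip_force: 0.0
```

```bash
python3 -c "
from plan import *
plan((579,-39.5,127,-82.2))"
```

```text
now [577.8 -38.7 188.8] ang -82.3 tilt -1.0 t 32.275
(579, -39.5, 127, -82.2) dx 0.001 dy 0.001 dz 0.062 roll -0.1 rows>=1.0
```

>>> step_arm(commands=[{"fingers": 0.1,"dx": 0.001,"dy": 0.001,"dz": 0.03,"roll": 0},{"fingers": 0.1,"dx": 0.001,"dy": 0.001,"dz": 0.061,"roll": 0},{"fingers": 0.1,"dx": 0.001,"dy": 0.001,"dz": 0.061,"roll": 0},{"fingers": 1,"dx": 0.001,"dy": 0.001,"dz": 0.061,"roll": 0},{"fingers": 1,"dx": 0.001,"dy": 0.001,"dz": 0.061,"roll": 0},{"fingers": 1,"dx": 0.001,"dy": 0.001,"dz": 0.061,"roll": 0},{"fingers": 1,"dx": 0.001,"dy": 0.001,"dz": 0.061,"roll": 0},{"fingers": 1,"dx": 0.001,"dy": 0.001,"dz": 0.061,"roll": 0}], squeeze=115)

```text
time: 33.28
tool_pos: [0.5807, -0.0398, 0.13]
tcp_rot: [3.134, 0.211, 0.008]
wrist_force: [-0.9, 1.3, 7.4]
width: 0.108
grip_force: 112.7
```

>>> step_arm(commands=[{"fingers": 1,"dx": 0,"dy": 0,"dz": -0.006,"roll": 0},{"fingers": 1,"dx": 0,"dy": 0.003,"dz": -0.02,"roll": 0},{"fingers": 1,"dx": 0,"dy": 0.01,"dz": -0.035,"roll": 0},{"fingers": 1,"dx": 0,"dy": 0.02,"dz": -0.05,"roll": 0},{"fingers": 1,"dx": 0,"dy": 0.03,"dz": -0.06,"roll": 0},{"fingers": 1,"dx": 0,"dy": 0.03,"dz": -0.06,"roll": 0},{"fingers": 1,"dx": 0,"dy": 0.03,"dz": -0.06,"roll": 0}])

```text
time: 34.15
tool_pos: [0.5821, -0.0696, 0.1863]
tcp_rot: [-3.134, -0.21, 0.002]
wrist_force: [0.2, -0.3, -5.4]
width: 0.114
grip_force: 112.4
```

```bash
python3 -c "
from plan import *
plan((522,-312,190,-97))
im,_=snap('scene');cv2.imwrite('pics/s10.png',cv2.resize(im[100:300,220:420],None,fx=2.7,fy=2.7))"
```

```text
now [582.1 -69.6 186.3] ang -82.3 tilt -1.0 t 34.15
(522, -312, 190, -97) dx -0.092 dy 0.232 dz -0.004 roll 14.7 rows>=4.0
```

View pics/s10.png

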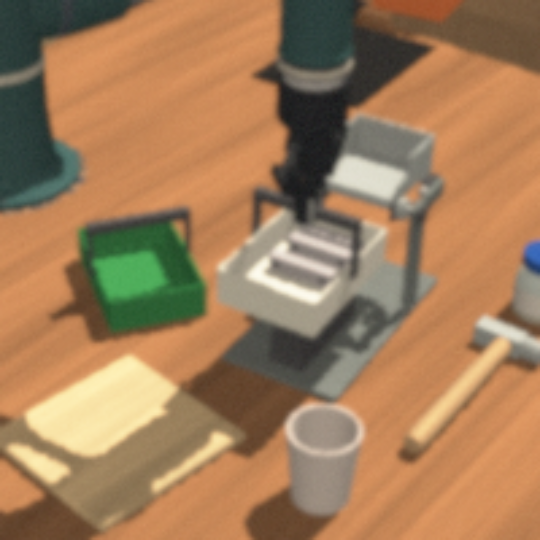

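>>> step_arm(commands=[{"fingers": 1,"dx": -0.01,"dy": 0.025,"dz": 0,"roll": 2},{"fingers": 1,"dx": -0.025,"dy": 0.065,"dz": 0,"roll": 4},{"fingers": 1,"dx": -0.042,"dy": 0.11,"dz": 0,"roll": 7},{"fingers": 1,"dx": -0.06,"dy": 0.15,"dz": 0,"roll": 10},{"fingers": 1,"dx": -0.075,"dy": 0.19,"dz": 0,"roll": 12},{"fingers": 1,"dx": -0.086,"dy": 0.217,"dz": 0,"roll": 14},{"fingers": 1,"dx": -0.092,"dy": 0.232,"dz": 0,"roll": 14.7},{"fingers": 1,"dx": -0.092,"dy": 0.232,"dz": 0,"roll": 14.7}])

```text
time: 35.2
tool_pos: [0.5222, -0.3119, 0.1862]
tcp_rot: [-3.135, 0.194, 0.001]
wrist_force: [0.2, -0.0, -5.4]
width: 0.11
grip_force: 112.6
```

>>> step_arm(commands=[{"fingers": 1,"dx": 0,"dy": 0,"dz": 0.02,"roll": 0},{"fingers": 1,"dx": 0,"dy": 0,"dz": 0.04,"roll": 0},{"fingers": 1,"dx": 0,"dy": 0,"dz": 0.06,"roll": 0},{"fingers": 1,"dx": 0,"dy": 0,"dz": 0.075,"roll": 0},{"fingers": 1,"dx": 0,"dy": 0,"dz": 0.085,"roll": 0},{"fingers": 1,"dx": 0,"dy": 0,"dz": 0.09,"roll": 0},{"fingers": 1,"dx": 0,"dy": 0,"dz": 0.09,"roll": 0}])

```text
time: 36.08
tool_pos: [0.5226, -0.3119, 0.0968]
tcp_rot: [-3.136, 0.192, 0.0]
wrist_force: [-0.0, -0.5, -5.1]
width: 0.117
grip_force: 112.6
```

```bash
python3 -c "
from plan import *
plan((522,-312,92,-97))"
```

```text
now [ 522.6 -311.9   96.8] ang -97.0 tilt -1.0 t 36.075
(522, -312, 92, -97) dx -0.001 dy 0.000 dz 0.005 roll -0.0 rows>=0.1
```

>>> step_arm(commands=[{"fingers": 1,"dx": 0,"dy": 0,"dz": 0.002,"roll": 0},{"fingers": 1,"dx": 0,"dy": 0,"dz": 0.004,"roll": 0},{"fingers": 1,"dx": 0,"dy": 0,"dz": 0.004,"roll": 0}])

```text
time: 36.45
tool_pos: [0.5225, -0.3118, 0.0929]
tcp_rot: [3.136, -0.192, 0.0]
wrist_force: [-0.1, 0.8, -4.8]
width: 0.115
grip_force: 112.6
```

>>> step_arm(commands=[{"fingers": 1,"dx": 0,"dy": 0,"dz": 0.0015,"roll": 0},{"fingers": 1,"dx": 0,"dy": 0,"dz": 0.003,"roll": 0},{"fingers": 1,"dx": 0,"dy": 0,"dz": 0.003,"roll": 0}])

```text
time: 36.83
tool_pos: [0.5225, -0.312, 0.0921]
tcp_rot: [3.135, -0.192, 0.0]
wrist_force: [-4.9, 2.2, 7.5]
width: 0.108
grip_force: 114.5
```

Standing on the board; release and lift.

>>> step_arm(commands=[{"fingers": 0.6,"dx": 0,"dy": 0,"dz": 0,"roll": 0},{"fingers": 0.3,"dx": 0,"dy": 0,"dz": 0,"roll": 0},{"fingers": 0.1,"dx": 0,"dy": 0,"dz": 0,"roll": 0},{"fingers": 0.1,"dx": 0,"dy": 0,"dz": 0,"roll": 0},{"fingers": 0.1,"dx": 0,"dy": 0,"dz": -0.04,"roll": 0},{"fingers": 0.1,"dx": 0,"dy": 0,"dz": -0.1,"roll": 0},{"fingers": 0.1,"dx": 0,"dy": 0,"dz": -0.15,"roll": 0},{"fingers": 0.1,"dx": 0,"dy": 0,"dz": -0.18,"roll": 0}])

```text
time: 37.83
tool_pos: [0.5236, -0.3125, 0.2736]
tcp_rot: [3.133, -0.192, 0.006]
wrist_force: [0.5, 0.7, -0.0]
width: 0.452
grip_force: 0.0
```

>>> step_arm(commands=[{"fingers": 0.1,"dx": -0.06,"dy": 0,"dz": 0,"roll": 0},{"fingers": 0.1,"dx": -0.1,"dy": -0.05,"dz": 0,"roll": 0},{"fingers": 0.1,"dx": -0.1,"dy": -0.1,"dz": 0,"roll": 0},{"fingers": 0.1,"dx": -0.1,"dy": -0.14,"dz": 0,"roll": 0},{"fingers": 0.1,"dx": -0.1,"dy": -0.14,"dz": 0,"roll": 0},{"fingers": 0.1,"dx": -0.1,"dy": -0.14,"dz": 0,"roll": 0}])

```text
time: 38.58
tool_pos: [0.4404, -0.1609, 0.2699]
tcp_rot: [3.135, -0.191, 0.0]
wrist_force: [-0.2, -0.7, -0.4]
width: 0.45
grip_force: 0.0
```

```bash
python3 - <<'E'
from plan import *
im,d=snap('top');Z=pts('top',d)[...,2]
b=(Z>.095)&(Z<.13);b[:140]=0;b[245:]=0;b[:,:345]=0;b[:,430:]=0
n,l,s,_=cv2.connectedComponentsWithStats(b.astype(np.uint8));i=1+s[1:,4].argmax()
v,u=np.nonzero(l==i);print('bail',cv2.minAreaRect((onplane('top',np.c_[u,v],.115)[:,:2]*1000).astype(np.float32)),np.median(Z[l==i]))
cv2.imwrite('pics/t11.png',cv2.resize(im[100:260,190:450],None,fx=3,fy=3,interpolation=cv2.INTER_CUBIC))
E
```

```text
bail ((521.2259521484375, -310.43475341796875), (14.042778968811035, 128.26510620117188), 82.8434829711914) 0.11456903291637444
```

View pics/t11.png

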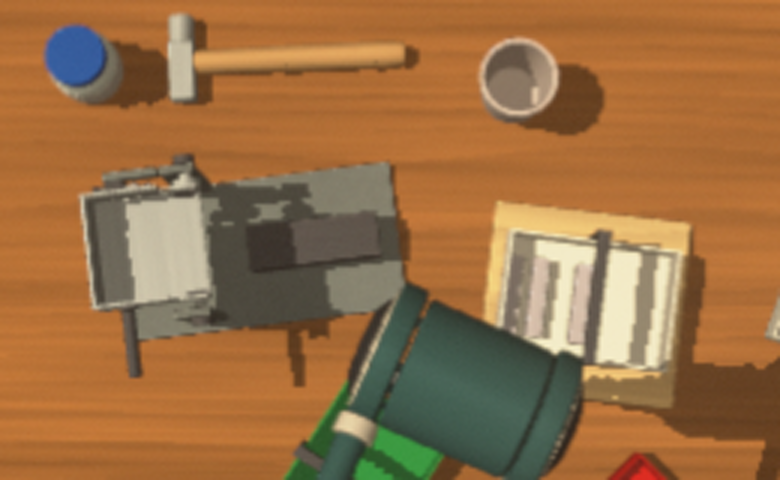

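The carrier stands centred on the board (bail at (521,-310) mm against the board centre (520,-312)). All three blanks are inside, the bucket is home, and the jar, hammer and cup have not moved.

```bash
python3 -c "
from workcell import *
print(finish_job())"
```

```text
the job is handed in; nothing more can be done
None
```

The batch is done and handed in at about 39 s: the three blanks on the bench went through the tipper into the carrier, which stands centred on its board with the bucket home and the jar, hammer and cup untouched; no verdict came back.

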